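# Move a tacky chain-case cover onto free drying strips with a spatula

## Task

The blue chain-case cover has just been lacquered and is still tacky, so lift it with the spatula alone; the robot must not touch it. Slide the spatula under it, raise it off its drying strips, carry it level without brushing the shelf or the orange cover, and set it down gently, square and centred on the free pair of strips under the wire shelf. Then lay the spatula flat back on its black mat, leaving everything else where it is.

Things in the scene. Friction and masses are not known exactly. Their poses are not given: they have to be found in the camera images.
- cover_center (a point): the blue cover, a flat octagonal plate 100 mm (x) by 130 mm (y) and 4 mm thick, about 100 g; the point is its centre, half-way up. Its 130 mm y side bridges the two strips that it lies on
- strips_start: strips on which the blue cover starts, on the open table at the left, fixed, +x away from the robot. Base plate 110 mm (x) by 122 mm (y), 3 mm thick; two wooden strips along x, 16 mm wide, 90 mm clear between them, tops 36 mm above the table. Origin: centre of the base's underside. Between the strips it is open at both x ends: a blade goes in along +x, above the base plate and below the cover
- strips_free: an identical, empty pair of strips, fixed, under the wire deck of the shelf, in its left or its right half: the place for the blue cover. Same origin and axes; +x points into the shelf, away from the robot
- strips_taken: an identical pair of strips in the other half of the shelf, 180 mm from the free pair, carrying the orange cover
- other_cover_center (a point): the orange cover, same size as the blue one, drying on the taken strips; leave it alone. The point is its centre
- spatula_grip (a point): centre of the spatula's wooden handle, 75 mm long (x), 22 mm wide (y), 26 mm high (z); grip it across y. The cranked spatula (160 g) starts with its blade flat on the mat and the handle level in the air (the heavy blade balances it), pointing roughly towards the robot. +x points from handle to blade, +z up
- spatula_blade (a point): centre of the underside of the spatula's steel blade, axes as spatula_grip: 90 mm long (x), 66 mm wide (y), 2.5 mm thick. The handle centre lies 112 mm behind (-x) and 50 mm above this point. Behind the blade a level neck of 17 mm (x = -45 to -62 mm) leads to a steep strap that rises to the handle's front end
- mat: the spatula's black rubber mat, fixed, on the right of the table, 150 mm (x) by 160 mm (y), 3 mm thick; origin at its centre, on the table. The blade lies on it, the handle sticks out over its -x edge towards the robot
- shelf: galvanised bench-top shelf, fixed; origin on the table midway between its halves, +x away from the robot. Wire deck 410 mm (y), underside 210 mm up, top 230 mm, from x = -125 mm (front edge) to +110 mm; four 26 mm angle posts, 295 mm high, at x = -65 and +105, y = +-205 mm; open all round, no floor. Strips' centres: x = 0, y = +-90 mm. A black tray on the deck reaches 265 mm up
- canister_center (a point): green canister with black twist cap, 90 mm across, 153 mm high, standing beyond the start strips or the mat; centre
- tin_center (a point): lacquer tin, 80 mm across, 68 mm high, standing beyond the mat or the start strips; centre
- spanner_center (a point): chrome headset spanner lying flat, 185 mm long (x), 7 mm thick; centre
- pump_center (a point): aluminium frame pump lying, 220 mm long (x), 31 mm high; centre
- lever1_center (a point): red tire lever lying flat in front of the shelf, 122 mm long (x), 7 mm thick; centre
- lever2_center (a point): the other red tire lever
- brush_grip (a point): paint brush, 170 mm long, lying; its handle
There are look-alikes about, which are no part of the job. There is more than one size of the part that bears spatula_grip; the job needs the smaller.

How it is judged:
On the way, in this order (a step that is already met when the one before it is completed fails the run):
1. the blue cover is carried on the spatula, lifted clear of its strips (contact force between spatula and cover above 0.3 N and height (world z) of cover_center above 0.046 m and contact force between cover and strips_start below 0.05 N), for 0.2 s.
2. the blue cover rests on the free strips and the spatula has left it (contact force between spatula and cover below 0.02 N and contact force between cover and strips_free above 0.3 N and horizontal distance between cover_center and strips_free below 0.03 m), for 0.2 s.
At the end, for the whole second after the job is handed in: the blue cover lies flat on both free strips, centre within 20 mm along and 18 mm across them, square within 0.2 rad; the spatula lies flat on its mat (blade centre within 60 mm of the mat's origin in x and y); both at rest and apart, nothing else moved (x of cover_center in the frame of strips_free between -0.02 and 0.02 m and y of cover_center in the frame of strips_free between -0.018 and 0.018 m and z of cover_center in the frame of strips_free between 0.035 and 0.041 m and angle between the x axis of cover_center and the x axis of strips_free, either way round below 0.2 rad and angle between cover_center's own z axis and vertical below 0.05 rad and linear speed of each of cover, spatula below 0.02 m/s and contact force between spatula and cover below 0.02 N and x of spatula_blade in the frame of mat between -0.06 and 0.06 m and y of spatula_blade in the frame of mat between -0.06 and 0.06 m and z of spatula_blade in the frame of mat below 0.008 m and angle between spatula_blade's own z axis and vertical below 0.08 rad); the robot touches nothing.
It fails at once if the robot touches the blue cover, or the cover touches the shelf or the orange cover (contact force between any of the fingers, the arm and cover above 0.1 N or contact force between cover and shelf above 0.1 N or contact force between cover and other_cover above 0.1 N).
It fails at once if the blue cover tilts more than 0.3 rad (angle between cover_center's own z axis and vertical above 0.3 rad).
It fails at once if the blue cover is put down hard on the strips (contact force between cover and strips_free above 20 N).
It fails at once if the orange cover is moved (distance of other_cover_center from where it was at the start of the episode above 0.008 m).
It fails at once if a bystander is disturbed (distance of any of canister_center, tin_center, spanner_center, pump_center, lever1_center, lever2_center, brush_grip from where it was at the start of the episode above 0.02 m).
It also fails if it takes over 72 s, if anything falls off the work surface, if the arm or the gripper's body presses on something with over 40 N, if the wrist force passes 120 N, or if a joint passes its speed limit or range.

## Robot

A 6-joint arm with a two-finger parallel gripper is mounted at the origin on the work surface. World frame = base frame: x ahead of the robot, y to its left, z up, the work surface at z = 0. Lengths are in m, angles in rad, forces in N, time in s.
With the tool pointing down it reaches from about 0.35 to 0.975 m from the base axis. Payload 4.9 kg.
Tool frame: the origin (TCP) lies between the finger pads; the fingertips stand 11 mm ahead of it and the grasp point (between the pads) lies 8 mm behind it; z points along the fingers, y is the direction in which the jaws open and shut (so a half turn about z gives the same grasp; the last joint's range is limited). The gripper opens to 85 mm and grips with 20 to 120 N. Pads are 22 mm wide; open, the fingers measure 114 mm over their backs; the gripper's body (76 mm by 85 mm) begins 54 mm behind the grasp point. The pads swing forward as they close: fully open they stand 13 mm farther back than shut.
Start: joints at [1.097, 0.053, 1.613, -0, 1.476, -0.119], TCP at [0.217, 0.586, 0.242] pointing down, gripper open.
Joint ranges: [-3.01, 3.01], [-1.01, 2.22], [0.06, 2.58], [-1.02, 4.17], [0.09, 2.62], [-3.14, 3.14]. Speed limits (rad/s): [2.57, 2.57, 3.14, 3.14, 3.14, 3.14].

## Interface

Orientations are given as a rotation vector (axis times angle).
In Python, from station import monitor, viewer, ctrl gives the robot as it stands.
- The arm moves only by the tool arm_command, never from a script. Its argument "targets" is a list of rows, each a list of 7 numbers: the shift along the tool's x, y, z in cm, then the turn, a rotation vector about the tool's x, y, z in rad, then the closure, from -1 (fully open) to 1 (shut). A call has 1 to 20 rows; each row is the pose to reach, as a shift and turn from the pose measured when the call began, along the tool's axes at that moment; what a row does not reach only later rows make up. A row lasts 1/10 s, in which the tool goes at most 50 mm and 8.59 degrees, less where a joint would pass 70% of its speed; a pose out of reach is approached as far as the arm can. A call with a gripper value outside its range is refused whole. The fingers move at their own pace and stop on an object; "squeeze" is the grip in N (left out, the last holds). Time passes only in rows, so rows that repeat a pose let the fingers close. It gives the time, the measured TCP pose, the force and the opening at its end, in the units of the state.
- monitor.get_obs(): the state, without advancing time (a new reading comes with each control period).
- viewer.get_image(name): name is "side" or "top" or "wrist"; returns a dict with "pixels" (480x640x3 uint8, blue, green, red), "depth" (480x640 float32, m along the optical axis (not along the pixel's ray), 0 where there is no reading), "K" (3x3 intrinsics, pixels), "R" (3x3) and "t" (3): a world point X has camera coordinates R X + t. Camera axes: x right, y down, z forward; pixel columns grow to the right and rows downward; lengths in m; the calibration is good to about 2 mm. The wrist camera is an equidistant fisheye: a pixel r from the principal point sees the ray r / f radians off the axis. A picture is of the moment at which its call begins.
- ctrl.finish_job(): hands the job in, once; it reports no verdict.
The state is a dict: "t": time; "q": joint angles; "dq": joint speeds; "effort": joint torques, N m; "tool_pos": TCP position; "tool_rot": TCP orientation; "contact_force": force on the tool from outside, world axes, zero at the start; "wrist_torque": the same for the moment, N m; "opening": finger opening in m.
Only numpy, scipy, OpenCV 4.12 (cv2) and the standard library are available. Lean on these libraries where they do the work, as an engineer would, in place of code of your own. Each camera call takes 0.05 s, during which the arm holds its last target.

## Working session

There is one attempt and no reset: what is moved stays moved. The work goes in short steps, Python scripts to look and compute and a tool call to move; the robot and the scene stay as the last step left them, time stands still between calls to the robot, and variables do not carry over. Pictures are saved under pics/ and viewed, and the job is handed in when it is done.

Besides the shell and the picture viewer there is one more tool, called after "Call:" as name(argument=value, ...), one argument or row to a line, values as JSON. arm_command: Moves the arm, as the interface text tells. Its arguments: {"type":"object","properties":{"targets":{"type":"array"},"squeeze":{"type":"number"}},"required":["targets"]}

```bash
ls; mkdir -p pics; cat > snap.py <<'E'
import sys,cv2,numpy as np,pickle
from station import monitor,viewer,ctrl
tag=sys.argv[1]
for n in sys.argv[2:]:
    im=viewer.get_image(n)
    cv2.imwrite(f'pics/{tag}_{n}.png',im['pixels'])
    pickle.dump(im,open(f'pics/{tag}_{n}.pkl','wb'))
o=monitor.get_obs()
print({k:np.round(v,4).tolist() for k,v in o.items()})
E
python3 snap.py a side top wrist; ls pics
```

```text
pics
{'t': 0.15, 'q': [1.097, 0.0532, 1.614, -0.0, 1.476, -0.119], 'dq': [0.0002, -0.0023, -0.0051, -0.0001, -0.0004, -0.0005], 'effort': [-0.0, -39.4239, -37.0723, -0.0002, 0.0046, -0.0], 'tool_pos': [0.2169, 0.5856, 0.2413], 'tool_rot': [-0.5543, -3.0918, 0.0025], 'contact_force': [0.0917, -0.0532, 0.1921], 'wrist_torque': [-0.0428, -0.0212, -0.0156], 'opening': 0.0852}
a_side.pkl
a_side.png
a_top.pkl
a_top.png
a_wrist.pkl
a_wrist.png
```

View pics/a_side.png

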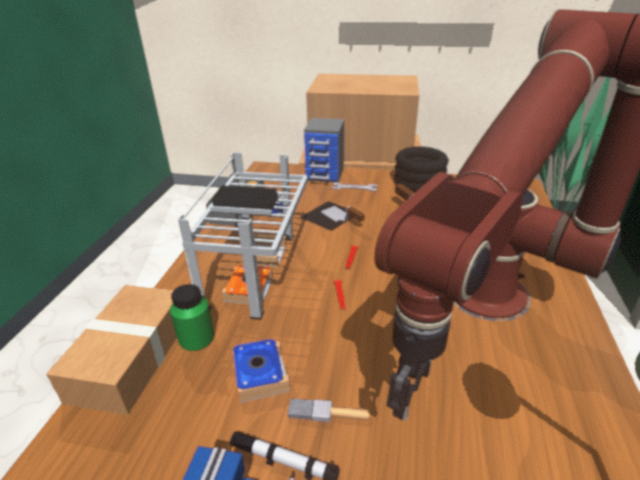

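View pics/a_top.png

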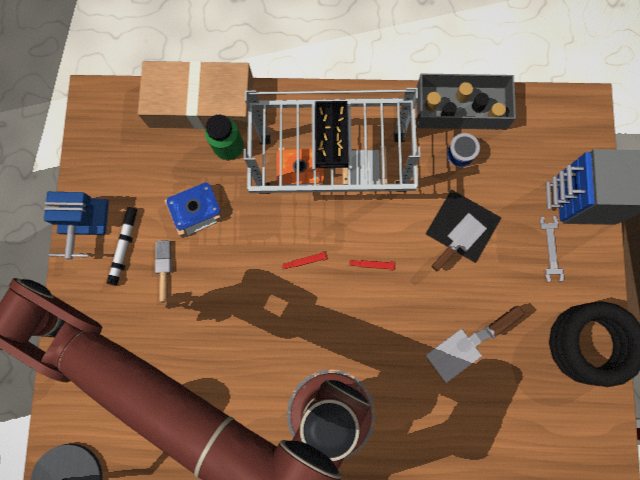

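View pics/a_wrist.png

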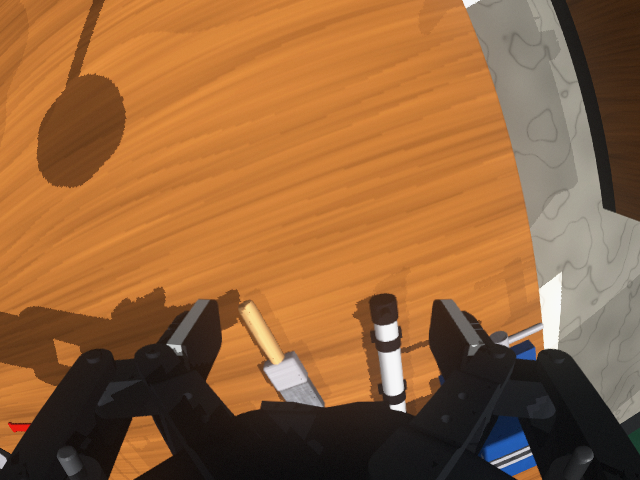

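```bash
python3 -c "
import pickle,numpy as np
for n in ['side','top','wrist']:
    d=pickle.load(open(f'pics/a_{n}.pkl','rb'));R=d['R'];print(n,d['K'].tolist(),np.round(-R.T@d['t'],3),np.round(R,3).tolist())
"
```

```text
side [[450.2272148567226, 0.0, 325.0708249124231], [0.0, 450.2272148567226, 247.65377492711647], [0.0, 0.0, 1.0]] [0.257 1.053 0.829] [[-0.983, -0.185, -0.013], [-0.094, 0.553, -0.828], [0.161, -0.812, -0.561]]
top [[586.2119212857958, 0.0, 328.0445171677184], [0.0, 586.2119212857958, 237.3946801692962], [0.0, 0.0, 1.0]] [ 0.163 -0.012  1.607] [[0.025, -1.0, -0.014], [-0.981, -0.022, -0.191], [0.19, 0.018, -0.982]]
wrist [[371.64829954431775, 0.0, 324.8059912503669], [0.0, 371.64829954431775, 240.44664740733649], [0.0, 0.0, 1.0]] [0.151 0.611 0.372] [[0.348, 0.938, -0.001], [0.9, -0.334, 0.28], [0.262, -0.098, -0.96]]
```

```bash
cat > geo.py <<'E'
import pickle,numpy as np,cv2
def load(p): return pickle.load(open(f'pics/{p}.pkl','rb'))
def rays(d,uv,fish=False):
    uv=np.atleast_2d(uv).astype(float);K=d['K']
    x=(uv[:,0]-K[0,2])/K[0,0];y=(uv[:,1]-K[1,2])/K[1,1]
    if fish:
        th=np.hypot(x,y);s=np.where(th>1e-9,np.sin(th)/np.maximum(th,1e-9),1)
        c=np.stack([x*s,y*s,np.cos(th)],1)
    else: c=np.stack([x,y,np.ones_like(x)],1)
    return -d['R'].T@d['t'], c@d['R']
def onplane(d,uv,z,fish=False):
    o,r=rays(d,uv,fish); k=(z-o[2])/r[:,2]; return o+r*k[:,None]
def cloud(d):
    v,u=np.indices(d['depth'].shape); o,r=rays(d,np.stack([u.ravel(),v.ravel()],1))
    P=o+r*d['depth'].ravel()[:,None]; return P.reshape(480,640,3)
E
cat > crop.py <<'E'
import sys,cv2
a,b=sys.argv[1:3];x0,y0,x1,y1,s=map(int,sys.argv[3:8])
im=cv2.imread(f'pics/{a}.png')[y0:y1,x0:x1]
cv2.imwrite(f'pics/{b}.png',cv2.resize(im,None,fx=s,fy=s,interpolation=cv2.INTER_CUBIC))
E
python3 crop.py a_top c1 150 170 250 250 6; python3 crop.py a_top c2 410 180 520 280 5;python3 crop.py a_top c3 240 80 430 200 4
python3 - <<'E'
from geo import *
d=load('a_top');P=cloud(d)
for n,(u,v) in dict(cover=(180,200),table=(120,330),mat=(475,250),blade=(462,235),handle=(442,262),orange=(290,165),free1=(370,160),free2=(350,170),lev=(305,260)).items():
    print(n,np.round(P[v,u],4), d['depth'][v,u])
hsv=cv2.cvtColor(d['pixels'],cv2.COLOR_BGR2HSV)
m=cv2.inRange(hsv,(105,120,60),(130,255,255)); m[:, :155]=0;m[:,235:]=0;m[:170]=0;m[250:]=0
ys,xs=np.nonzero(m); print(len(xs),xs.min(),xs.max(),ys.min(),ys.max())
Q=P[ys,xs]; print('z',np.percentile(Q[:,2],[5,50,95]))
W=onplane(d,np.stack([xs,ys],1),0.040)[:,:2].astype(np.float32)
r=cv2.minAreaRect(W);print(r,cv2.boxPoints(r)); 
E
```

```text
cover [0.5623 0.4288 0.0437] 1.6184787
table [0.2053 0.5772 0.003 ] 1.5932379
mat [ 0.4487 -0.3905 -0.0031] 1.6276757
blade [ 0.4885 -0.3533  0.0063] 1.626723
handle [ 0.4025 -0.2867  0.0645] 1.5544991
orange [0.6705 0.1289 0.0398] 1.6372968
free1 [ 0.6999 -0.0957  0.0092] 1.6687993
free2 [ 0.5982 -0.0355  0.2331] 1.4307946
lev [0.4081 0.0801 0.0083] 1.617414
1402 167 219 183 229
z [0.032665   0.0391739  0.04514091]
((0.5477626323699951, 0.39283573627471924), (0.09985946118831635, 0.12761688232421875), 24.91084098815918) [[0.47560158 0.42967695]
 [0.5293547  0.31393296]
 [0.6199237  0.35599452]
 [0.5661706  0.47173852]]
```

```bash
python3 crop.py a_side c4 150 250 350 420 4; python3 crop.py a_side c5 290 170 400 250 6
```

```text
(no output)
```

View pics/c1.png

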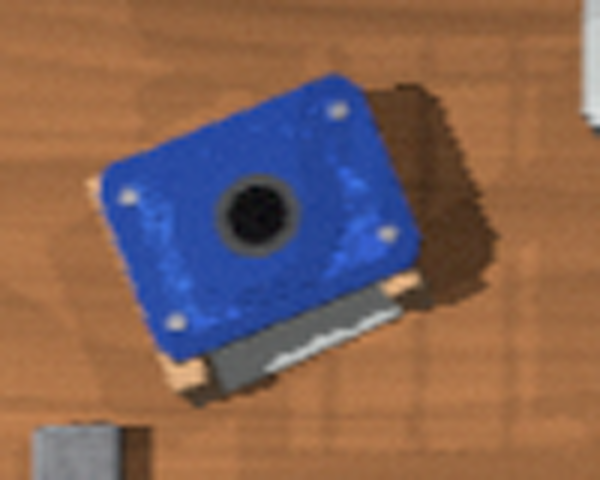

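View pics/c2.png

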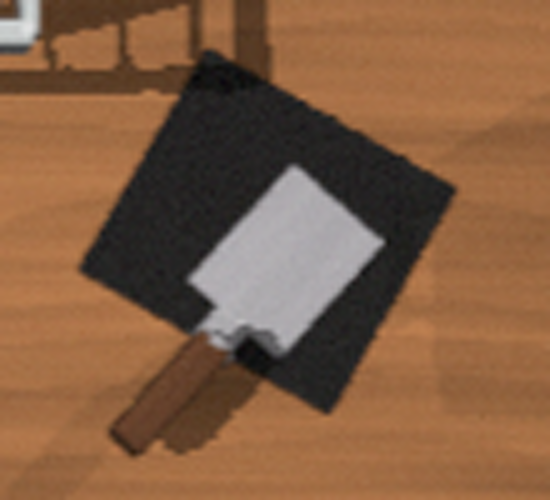

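View pics/c3.png

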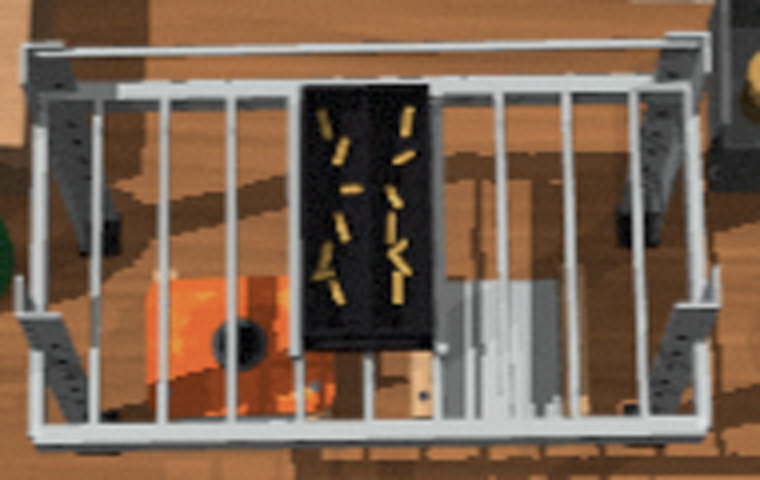

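View pics/c4.png

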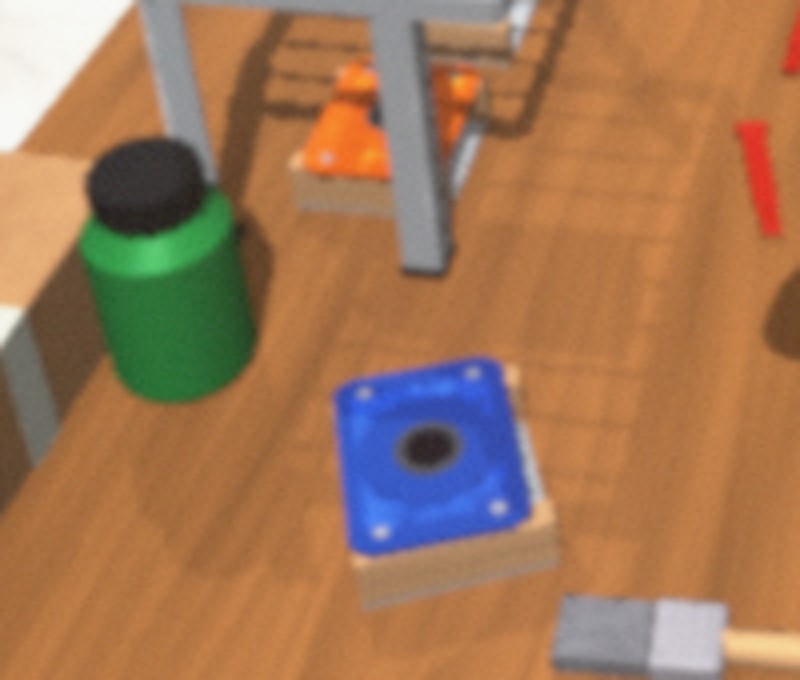

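```bash
python3 - <<'E'
from geo import *
d=load('a_top');px=d['pixels'];hsv=cv2.cvtColor(px,cv2.COLOR_BGR2HSV)
def rect(m,z,box,name):
    b=np.zeros_like(m);x0,y0,x1,y1=box;b[y0:y1,x0:x1]=m[y0:y1,x0:x1]
    n,l,s,_=cv2.connectedComponentsWithStats(b);k=1+np.argmax(s[1:,4]);ys,xs=np.nonzero(l==k)
    # use pixel outline
    W=onplane(d,np.stack([xs,ys],1),z)[:,:2].astype(np.float32)
    r=cv2.minAreaRect(W);print(name,s[k],np.round(r[0],4),np.round(r[1],4),round(r[2],2));print(np.round(cv2.boxPoints(r),4).tolist()); return b
print('blade px',hsv[235,465],'mat',hsv[250,478],'handle',hsv[258,445])
m=cv2.inRange(hsv,(0,0,120),(180,60,255));rect(m,0.0055,(435,205,500,260),'blade')
m=cv2.inRange(hsv,(0,0,0),(180,255,55));
m2=cv2.inRange(hsv,(0,0,0),(180,90,60));
for q in (m,m2): rect(q|cv2.inRange(hsv,(0,0,120),(180,60,255)),0.003,(420,185,505,268),'mat')
m=cv2.inRange(hsv,(0,60,30),(20,200,115));b=rect(m,0.066,(428,244,460,276),'handle')
m=cv2.inRange(hsv,(3,170,120),(14,255,255));rect(m,0.040,(270,140,330,190),'orange')
E
python3 crop.py a_top c6 330 90 430 200 6;python3 crop.py a_side c7 170 140 320 320 4
```

```text
blade px [140   5 170] mat [ 0  7 35] handle [ 11 140 104]
blade [448 213  39  37 773] [ 0.4914 -0.3608] [0.066  0.1077] 48.26
[[0.4293000102043152, -0.3495999872684479], [0.5097000002861023, -0.4212999939918518], [0.553600013256073, -0.37209999561309814], [0.4731999933719635, -0.3003999888896942]]
mat [ 427  190   74   72 2817] [ 0.5168 -0.3568] [0.1581 0.1504] 60.26
[[0.4122999906539917, -0.3880999982357025], [0.5428000092506409, -0.4627000093460083], [0.6212999820709229, -0.3255000114440918], [0.49070000648498535, -0.250900000333786]]
mat [ 426  190   75   72 2810] [ 0.5167 -0.3578] [0.157  0.1476] 60.13
[[0.41359999775886536, -0.38909998536109924], [0.5415999889373779, -0.4625999927520752], [0.6197999715805054, -0.3264999985694885], [0.4918999969959259, -0.2529999911785126]]
handle [432 244  28  27 405] [ 0.4072 -0.2984] [0.0535 0.0768] 60.5
[[0.36059999465942383, -0.3027999997138977], [0.42739999294281006, -0.34060001373291016], [0.4537999927997589, -0.2939999997615814], [0.3869999945163727, -0.25619998574256897]]
orange [282 149  14  35 328] [0.6677 0.133 ] [0.0994 0.0363] 2.04
[[0.6172999739646912, 0.149399995803833], [0.6186000108718872, 0.11309999972581863], [0.7179999947547913, 0.11659999936819077], [0.71670001745224, 0.15289999544620514]]
```

View pics/c6.png

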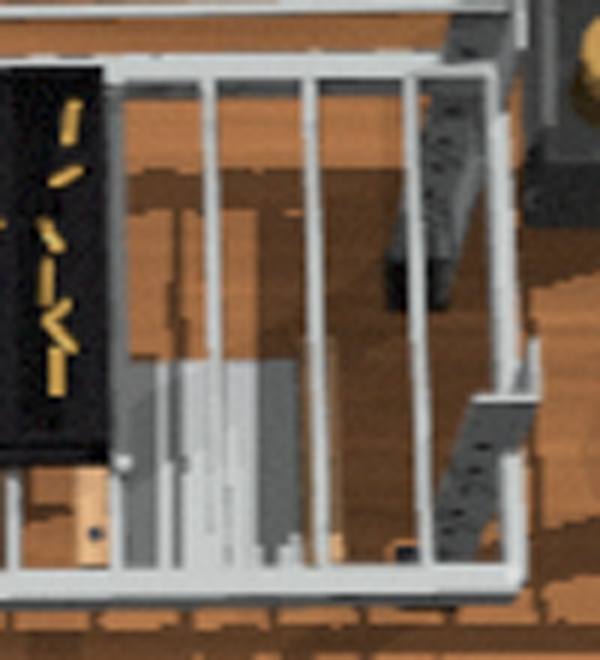

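View pics/c7.png

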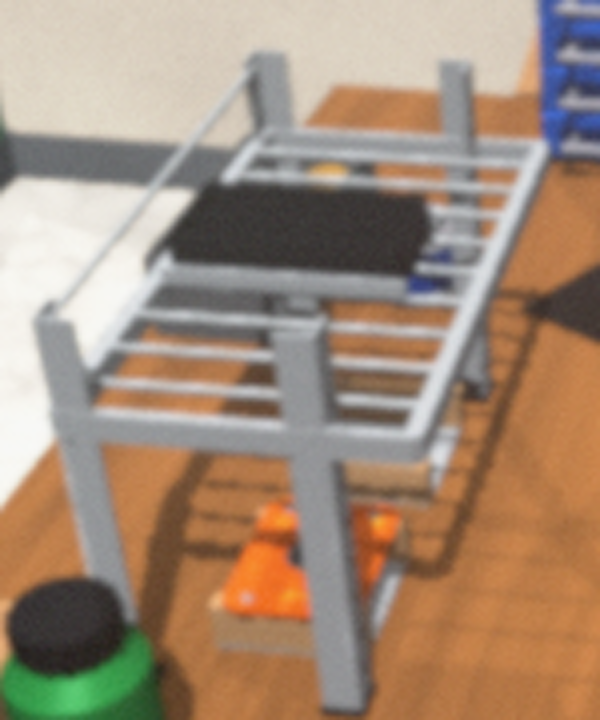

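```bash
python3 - <<'E'
from geo import *
d=load('a_top')
print('deck',np.round(onplane(d,[(417,186),(247.5,190),(412.8,101.3)],0.23),4).tolist())
print('Lstrip outer/inner, R outer', np.round(onplane(d,[(342.5,176.7),(347.8,176.7),(387,181)],0.036),4).tolist())
print('base back edge',np.round(onplane(d,[(351,150),(378,149.7)],0.003),4).tolist())
s=load('a_side'); P=cloud(d)
# deck front bar edge lines from depth
D=P.copy(); m=(abs(D[...,2]-0.23)<0.012)&(D[...,0]>0.4)
ys,xs=np.nonzero(m[85:200,240:425]);Q=D[85:200,240:425][ys,xs]
print(len(Q),Q[:,:2].min(0),Q[:,:2].max(0))
r=cv2.minAreaRect(Q[:,:2].astype(np.float32));print(r)
# posts: foot, orange in side
o=cv2.cvtColor(s['pixels'],cv2.COLOR_BGR2HSV)
E
python3 - <<'E'
import cv2
im=cv2.imread('pics/a_side.png')
cv2.imwrite('pics/c8.png',cv2.resize(im[225:320,215:300],None,fx=7,fy=7,interpolation=cv2.INTER_CUBIC)[:600,:600])
E
```

```text
deck [[0.5621, -0.1989, 0.23], [0.5434, 0.2131, 0.23], [0.7814, -0.1893, 0.23]]
Lstrip outer/inner, R outer [[0.6407, -0.0183, 0.036], [0.6411, -0.0331, 0.036], [0.6309, -0.1422, 0.036]]
base back edge [[0.7309, -0.0412, 0.003], [0.7333, -0.1186, 0.003]]
5606 [ 0.54134905 -0.20007137] [0.79332797 0.22020235]
((0.6671124696731567, 0.0105971097946167), (0.24040421843528748, 0.41747522354125977), 2.2784509658813477)
```

View pics/c8.png

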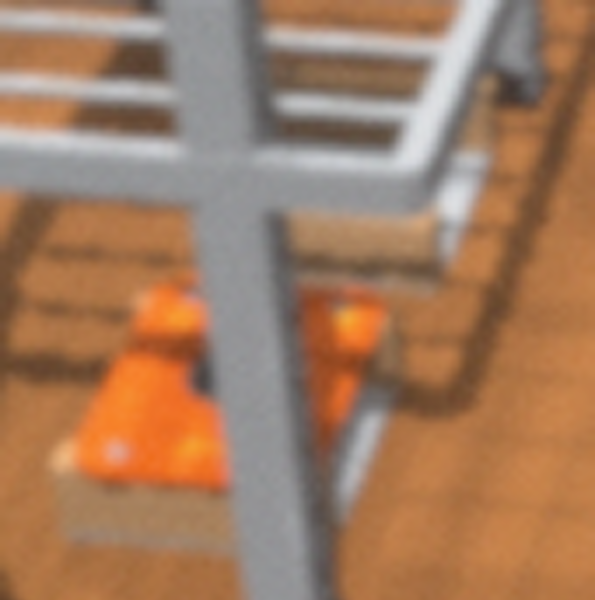

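```bash
python3 crop.py a_side c9 220 325 300 410 8; python3 crop.py a_top c10 155 175 235 245 9
```

```text
(no output)
```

View pics/c9.png

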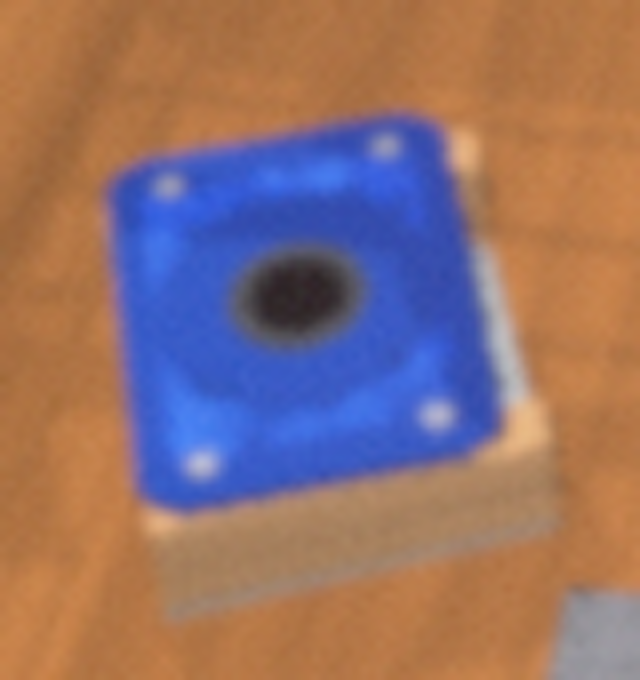

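View pics/c10.png

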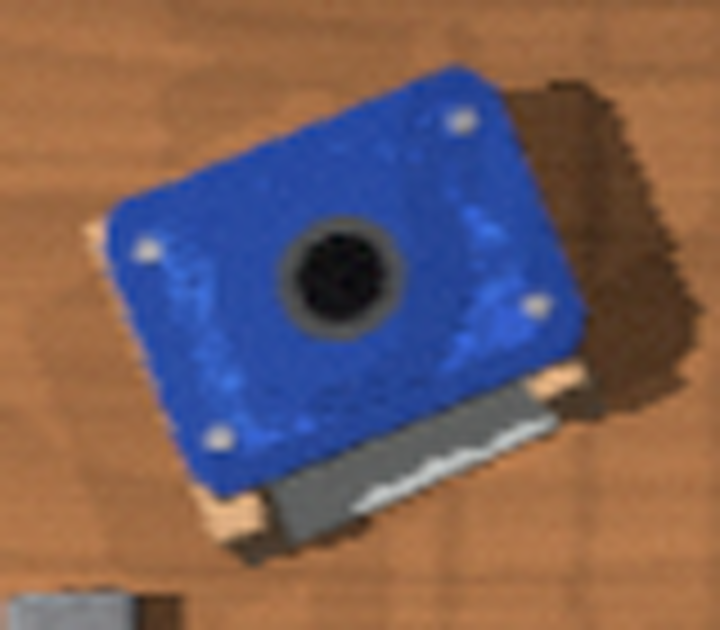

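```bash
python3 - <<'E'
from geo import *
d=load('a_top');s=load('a_side')
A=onplane(s,[(288.75,375.6),(238.1,389.6),(279.4,341.3)],0.036)[:,:2]
B=onplane(d,[(178.9,235),(184.1,233.1),(213.9,218.3),(220,215.6),(165,200.3)],0.036)[:,:2]
c=np.array([0.548,0.393]);t=np.radians(24.9);R=np.array([[np.cos(t),-np.sin(t)],[np.sin(t),np.cos(t)]])
print(np.round((A-c)@R,4).tolist());print(np.round((B-c)@R,4).tolist())
b=onplane(d,[(193+.1,205.8)],0.04);print('hole',b)
hs=cv2.cvtColor(s['pixels'],cv2.COLOR_BGR2HSV);m=cv2.inRange(hs,(105,120,60),(130,255,255));m[:335]=0;m[395:]=0;m[:,:230]=0;m[:,290:]=0
ys,xs=np.nonzero(m);W=onplane(s,np.stack([xs,ys],1),0.04)[:,:2].astype(np.float32);print(cv2.minAreaRect(W))
E
```

```text
[[-0.0623, 0.0521], [0.05, 0.0615], [-0.0592, -0.056]]
[[-0.0608, 0.0654], [-0.0616, 0.0504], [-0.0557, -0.0399], [-0.0553, -0.0581], [0.0467, 0.0661]]
hole [[0.54750893 0.39230383 0.04      ]]
((0.5493585467338562, 0.39325177669525146), (0.09686359763145447, 0.12753978371620178), 24.800779342651367)
```

```bash
cat > plan.py <<'E'
import numpy as np
from scipy.spatial.transform import Rotation as Ro, Slerp
from station import monitor
def Rtool(head,tilt):  # deg; tilt from vertical, camera below/back
    h=np.radians(head);t=np.radians(tilt);H=np.array([np.cos(h),np.sin(h),0]);Z=np.array([0,0,1.])
    z=np.sin(t)*H-np.cos(t)*Z; x=-np.cos(t)*H-np.sin(t)*Z; y=np.cross(z,x)
    return Ro.from_matrix(np.stack([x,y,z],1))
def cur():
    o=monitor.get_obs();return np.array(o['tool_pos']),Ro.from_rotvec(o['tool_rot']),o
def rows(wps,clo,pd=1,rd=2,start=None):
    """wps: list of (pos,Rot,n). prints rows relative to current pose"""
    p0,R0,o=cur() if start is None else (*start,None)
    p,R=p0,R0;out=[]
    for (P,Q,n) in wps:
        P=np.array(P,float);sl=Slerp([0,1],Ro.concatenate([R,Q]))
        for i in range(1,n+1):
            f=i/n;pp=p+(P-p)*f;RR=sl(f)
            out.append(list(np.round(R0.inv().apply(pp-p0)*100,pd)+0.)+list(np.round((R0.inv()*RR).as_rotvec(),rd)+0.)+[clo])
        p,R=P,Q
    print('['+',\n'.join('['+','.join('%g'%v for v in r)+']' for r in out)+']'); return p,R
E
python3 - <<'E'
from plan import *
p,R,o=cur(); print(p,R.as_matrix().round(3).tolist())
rows([((0.36,0.42,0.32),Rtool(30,15),6),((0.42,0.0,0.32),Rtool(-10,35),9),((0.36,-0.22,0.25),Rtool(-41.7,45),5)],-1)
E
```

```text
[0.21689518 0.58564613 0.24131298] [[-0.938, 0.347, -0.001], [0.347, 0.938, -0.001], [0.0, -0.002, -1.0]]
[[-3.2,-1.8,-1.3,-0.02,-0.04,-0.15,-1],
[-6.4,-3.5,-2.6,-0.04,-0.08,-0.29,-1],
[-9.6,-5.3,-3.9,-0.06,-0.12,-0.44,-1],
[-12.8,-7,-5.2,-0.08,-0.16,-0.58,-1],
[-16,-8.8,-6.5,-0.1,-0.2,-0.73,-1],
[-19.2,-10.6,-7.9,-0.12,-0.25,-0.87,-1],
[-21.4,-14.7,-7.8,-0.11,-0.29,-0.8,-1],
[-23.7,-18.9,-7.8,-0.1,-0.33,-0.72,-1],
[-25.9,-23,-7.8,-0.1,-0.37,-0.64,-1],
[-28.2,-27.2,-7.8,-0.09,-0.41,-0.57,-1],
[-30.4,-31.3,-7.8,-0.08,-0.45,-0.49,-1],
[-32.6,-35.4,-7.8,-0.08,-0.49,-0.41,-1],
[-34.9,-39.6,-7.8,-0.07,-0.53,-0.33,-1],
[-37.1,-43.7,-7.8,-0.06,-0.57,-0.25,-1],
[-39.4,-47.9,-7.8,-0.06,-0.61,-0.17,-1],
[-39.8,-52.4,-6.4,-0.02,-0.65,-0.07,-1],
[-40.2,-57,-5,0.02,-0.68,0.04,-1],
[-40.6,-61.5,-3.6,0.06,-0.71,0.14,-1],
[-41,-66,-2.2,0.1,-0.75,0.25,-1],
[-41.4,-70.6,-0.8,0.14,-0.78,0.35,-1]]
```

Call:
arm_command(
  targets=[
    [-3.2,-1.8,-1.3,-0.02,-0.04,-0.05,-1],
    [-6.4,-3.5,-2.6,-0.04,-0.08,-0.1,-1],
    [-9.6,-5.3,-3.9,-0.06,-0.12,-0.15,-1],
    [-12.8,-7,-5.2,-0.06,-0.16,-0.15,-1],
    [-16,-8.8,-6.5,-0.06,-0.2,-0.15,-1],
    [-19.2,-10.6,-7.9,-0.06,-0.25,-0.15,-1],
    [-21.4,-14.7,-7.8,-0.06,-0.29,-0.15,-1],
    [-23.7,-18.9,-7.8,-0.06,-0.33,-0.15,-1],
    [-25.9,-23,-7.8,-0.06,-0.37,-0.15,-1],
    [-28.2,-27.2,-7.8,-0.06,-0.41,-0.15,-1],
    [-30.4,-31.3,-7.8,-0.06,-0.45,-0.15,-1],
    [-32.6,-35.4,-7.8,-0.06,-0.49,-0.15,-1],
    [-34.9,-39.6,-7.8,-0.06,-0.53,-0.15,-1],
    [-37.1,-43.7,-7.8,-0.06,-0.57,-0.12,-1],
    [-39.4,-47.9,-7.8,-0.06,-0.61,-0.1,-1],
    [-39.8,-52.4,-6.4,-0.02,-0.65,-0.05,-1],
    [-40.2,-57,-5,0.02,-0.68,0.04,-1],
    [-40.6,-61.5,-3.6,0.06,-0.71,0.14,-1],
    [-41,-66,-2.2,0.1,-0.75,0.25,-1],
    [-41.4,-70.6,-0.8,0.14,-0.78,0.35,-1],
  ],
  squeeze=80,
)

```text
t: 2.15
tool_pos: [0.3911, -0.2167, 0.2532]
tool_rot: [0.853, 2.233, -0.351]
contact_force: [1.2, -0.4, -0.3]
opening: 0.0854
```

```bash
python3 snap.py b side wrist top
```

```text
{'t': 2.3, 'q': [-0.6302, -1.0096, 2.4598, -0.0886, 0.9212, -1.4462], 'dq': [0.0556, -0.0081, -0.0478, 0.0098, 0.0014, -0.0032], 'effort': [-1.2396, -2.7917, -39.6249, -0.321, -2.2156, 0.0219], 'tool_pos': [0.3903, -0.2163, 0.2514], 'tool_rot': [0.8548, 2.2377, -0.3499], 'contact_force': [0.3408, 0.0927, -0.3854], 'wrist_torque': [0.1732, 0.2431, 0.0562], 'opening': 0.0854}
```

View pics/b_side.png

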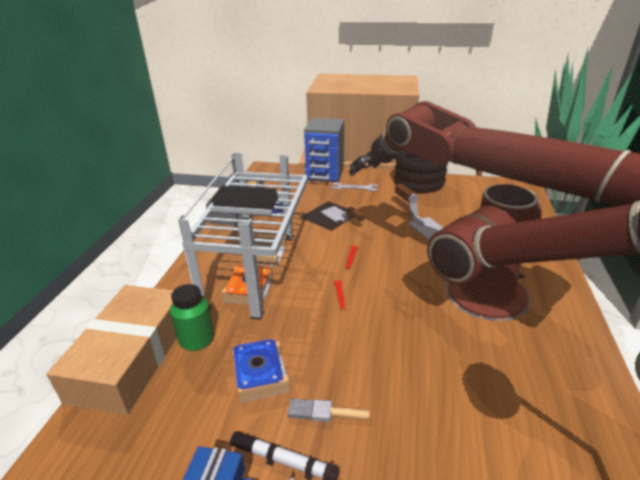

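View pics/b_wrist.png

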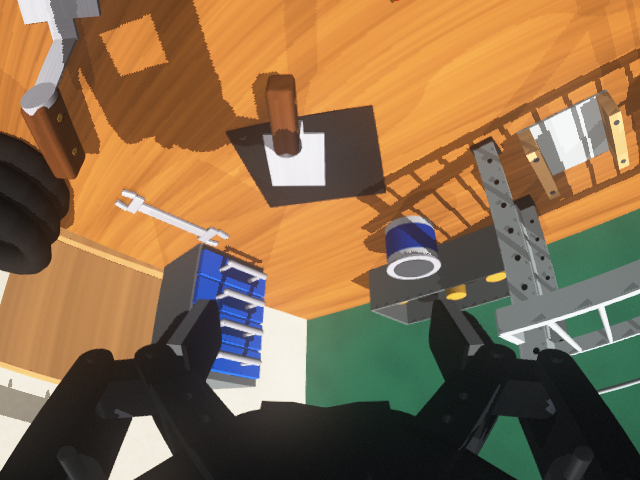

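```bash
cat >> geo.py <<'E'
def proj(d,X,fish=False):
    c=np.atleast_2d(X)@d['R'].T+d['t'];K=d['K']
    if fish:
        rr=np.hypot(c[:,0],c[:,1]);th=np.arctan2(rr,c[:,2]);k=th/np.maximum(rr,1e-9);x,y=c[:,0]*k,c[:,1]*k
    else: x,y=c[:,0]/c[:,2],c[:,1]/c[:,2]
    return np.stack([x*K[0,0]+K[0,2],y*K[1,1]+K[1,2]],1)
E
cat > ov.py <<'E'
from geo import *
d=load('b_wrist');im=cv2.resize(d['pixels'],None,fx=2,fy=2)
b=np.array([.4981,-.3668,.003]);h=np.radians(-41.7)
R=np.array([[np.cos(h),-np.sin(h),0],[np.sin(h),np.cos(h),0],[0,0,1]])
def box(cx,cz,lx,ly,lz):
    return [b+R@np.array([cx+sx*lx/2,sy*ly/2,cz+sz*lz/2]) for sx in(-1,1) for sy in(-1,1) for sz in (-1,1)]
for u,v in proj(d,box(0,.00125,.09,.066,.0025)+box(-.112,.05,.075,.022,.026),True): cv2.circle(im,(int(2*u+1),int(2*v+1)),3,(0,255,0),-1)
cv2.imwrite('pics/c11.png',im[100:460,400:900])
E
python3 ov.py
```

```text
(no output)
```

View pics/c11.png

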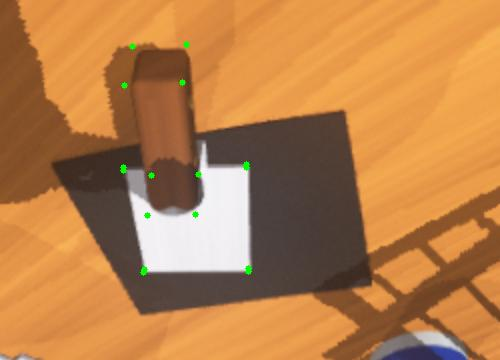

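```bash
python3 - <<'E'
from plan import *
Q=Rtool(-41.7,35);T=np.array([.4144,-.2923,.053])+.008*Q.as_matrix()[:,2];print(T)
rows([(T+[0,0,.1],Q,6),(T+[0,0,.1],Q,1),(T+[0,0,.04],Q,4),(T,Q,4),(T,Q,2)],-1)
E
```

```text
[ 0.41782603 -0.29535248  0.04644678]
[[0.4,-0.7,2.1,0,0.03,0,-1],
[0.7,-1.3,4.2,0,0.05,0,-1],
[1.1,-2,6.3,0,0.08,0,-1],
[1.4,-2.7,8.4,0,0.11,0,-1],
[1.8,-3.4,10.5,0,0.14,0,-1],
[2.1,-4,12.6,0,0.16,0,-1],
[2.1,-4,12.6,0,0.16,0,-1],
[3.2,-4,13.7,0,0.16,0,-1],
[4.2,-4,14.8,0,0.16,0,-1],
[5.3,-4,15.8,0,0.16,0,-1],
[6.3,-4,16.9,0,0.16,0,-1],
[7,-4,17.6,0,0.16,0,-1],
[7.7,-4,18.3,0,0.16,0,-1],
[8.4,-4,19.1,0,0.16,0,-1],
[9.1,-4,19.8,0,0.16,0,-1],
[9.1,-4,19.8,0,0.16,0,-1],
[9.1,-4,19.8,0,0.16,0,-1]]
```

Call:
arm_command(
  targets=[
    [0.4,-0.7,2.1,0,0.03,0,-1],
    [0.7,-1.3,4.2,0,0.05,0,-1],
    [1.1,-2,6.3,0,0.08,0,-1],
    [1.4,-2.7,8.4,0,0.11,0,-1],
    [1.8,-3.4,10.5,0,0.14,0,-1],
    [2.1,-4,12.6,0,0.16,0,-1],
    [2.1,-4,12.6,0,0.16,0,-1],
    [3.2,-4,13.7,0,0.16,0,-1],
    [4.2,-4,14.8,0,0.16,0,-1],
    [4.2,-4,14.8,0,0.16,0,-1],
  ],
)

```text
t: 3.3
tool_pos: [0.4181, -0.2934, 0.1149]
tool_rot: [0.91, 2.388, -0.288]
contact_force: [0.7, 0.3, 0.5]
opening: 0.0857
```

```bash
python3 snap.py c wrist; python3 - <<'E'
from plan import *
Q=Rtool(-41.7,35);T=np.array([.4144,-.2923,.053])+.008*Q.as_matrix()[:,2]
p,R,o=cur();print(p,(Q.inv()*R).as_rotvec())
rows([(T,Q,6),(T,Q,2)],-1,2,3)
E
sed -i "s/b_wrist/c_wrist/;s/im\[100:460,400:900\]/cv2.resize(im,None,fx=.6,fy=.6)/" ov.py; python3 ov.py
```

```text
{'t': 3.35, 'q': [-0.7705, -0.4891, 2.3724, 0.0395, 0.645, -1.6372], 'dq': [-0.0043, -0.0152, -0.0256, 0.0002, -0.0086, -0.0016], 'effort': [-0.0582, -14.5516, -35.3374, 0.0691, -1.7958, -0.0012], 'tool_pos': [0.4186, -0.294, 0.1164], 'tool_rot': [0.909, 2.3856, -0.2891], 'contact_force': [-0.1104, -0.0513, -0.379], 'wrist_torque': [0.1574, 0.1638, 0.0156], 'opening': 0.0856}
[ 0.41861818 -0.29404539  0.11638763] [ 8.67932948e-04 -3.21286498e-03  6.53084569e-05]
[[0.67,-0.02,0.96,0,0.001,0,-1],
[1.34,-0.05,1.91,0,0.001,0,-1],
[2,-0.07,2.87,0,0.002,0,-1],
[2.67,-0.1,3.82,-0.001,0.002,0,-1],
[3.34,-0.12,4.78,-0.001,0.003,0,-1],
[4.01,-0.15,5.73,-0.001,0.003,0,-1],
[4.01,-0.15,5.73,-0.001,0.003,0,-1],
[4.01,-0.15,5.73,-0.001,0.003,0,-1]]
```

View pics/c11.png

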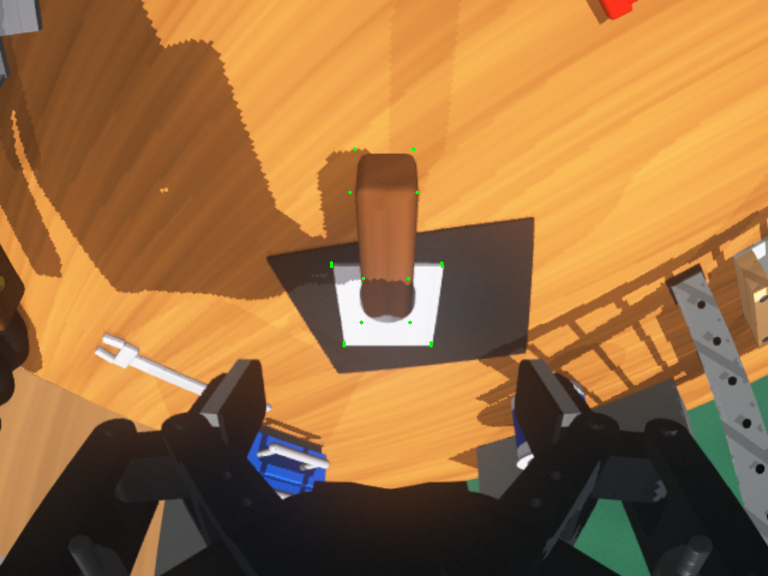

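Call:
arm_command(
  targets=[
    [0.65,0,0.95,0,0,0,-1],
    [1.35,0,1.9,0,0,0,-1],
    [2.0,0,2.85,0,0,0,-1],
    [2.65,0,3.8,0,0,0,-1],
    [3.35,0,4.8,0,0,0,-1],
    [4.0,0,5.7,0,0.003,0,-1],
    [4.0,0,5.7,0,0.003,0,-1],
    [4.0,0,5.7,0,0.003,0,-1],
  ],
)

```text
t: 4.15
tool_pos: [0.4186, -0.2941, 0.0465]
tool_rot: [0.91, 2.389, -0.288]
contact_force: [-0.8, -0.3, 0.5]
opening: 0.0852
```

```bash
python3 snap.py d wrist side
```

```text
{'t': 4.25, 'q': [-0.7705, -0.3341, 2.3991, 0.0527, 0.465, -1.6528], 'dq': [-0.0008, -0.0061, -0.004, 0.0014, 0.0022, 0.0004], 'effort': [0.0089, -17.4467, -31.8732, 0.0649, -1.7841, 0.0001], 'tool_pos': [0.4191, -0.2946, 0.0476], 'tool_rot': [0.9096, 2.3871, -0.2886], 'contact_force': [-0.3945, -0.6371, 0.1231], 'wrist_torque': [0.2123, 0.237, 0.0146], 'opening': 0.0853}
```

View pics/d_wrist.png

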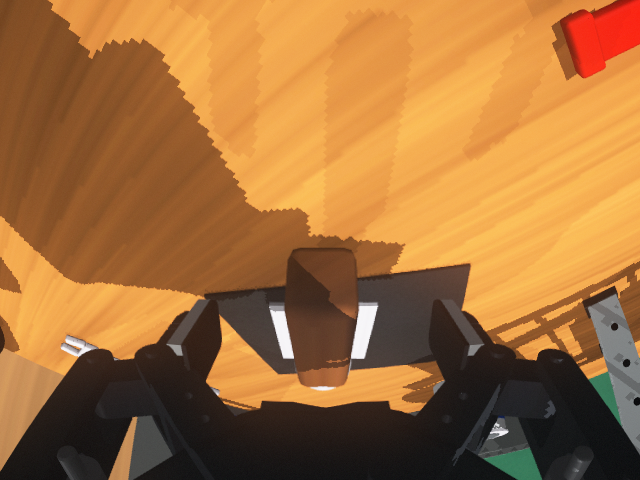

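Call:
arm_command(
  targets=[
    [0,0,0,0,0,0,0.3],
    [0,0,0,0,0,0,0.6],
    [0,0,0,0,0,0,1],
    [0,0,0,0,0,0,1],
    [0,0,0,0,0,0,1],
    [0,0,0,0,0,0,1],
    [0,0,0,0,0,0,1],
    [0,0,0,0,0,0,1],
    [0,0,0,0,0,0,1],
    [0,0,0,0,0,0,1],
  ],
  squeeze=100,
)

```text
t: 5.25
tool_pos: [0.4193, -0.2947, 0.0479]
tool_rot: [0.909, 2.387, -0.289]
contact_force: [-4.5, 2.9, 5.6]
opening: 0.0208
```

```bash
python3 snap.py e wrist
```

```text
{'t': 5.3, 'q': [-0.7705, -0.3344, 2.3988, 0.0527, 0.4651, -1.6528], 'dq': [0.0001, -0.0006, 0.0012, 0.0007, -0.0006, -0.0016], 'effort': [0.006, -15.8684, -31.2756, 0.1449, -1.8672, 0.0006], 'tool_pos': [0.4193, -0.2947, 0.0479], 'tool_rot': [0.9094, 2.3866, -0.2888], 'contact_force': [-3.605, 2.9504, 4.9672], 'wrist_torque': [0.1583, 0.2747, -0.0203], 'opening': 0.0209}
```

View pics/e_wrist.png

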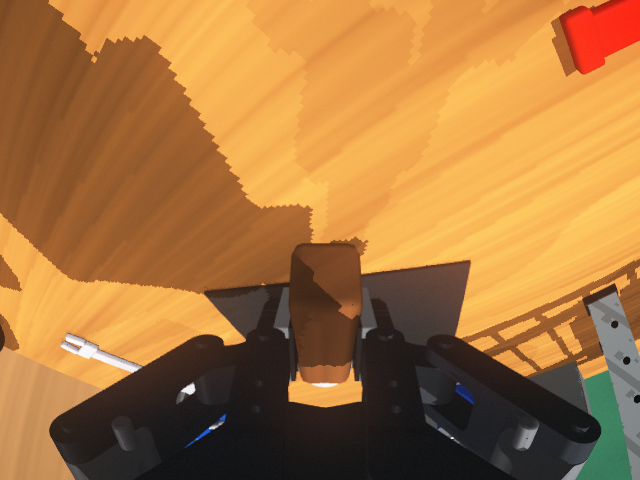

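```bash
cat >> plan.py <<'E'
pg=np.array([.4193,-.2947,.0479]);Rg=Ro.from_rotvec([.9094,2.3866,-.2888])
bl=np.array([.4981,-.3668,.003]);Hs=Ro.from_euler('z',-41.7,degrees=True)
SB=Rg.inv().apply(bl-pg); SR=Rg.inv()*Hs     # blade in tool frame
def tool_for(b,head,pitch=0,roll=0):  # deg
    Rs=Ro.from_euler('ZYX',[head,pitch,roll],degrees=True); R=Rs*SR.inv(); return np.array(b)-R.apply(SB),R
def blade_now():
    p,R,o=cur(); Rs=R*SR; return p+R.apply(SB),Rs.as_euler('ZYX',degrees=True)
E
python3 - <<'E'
from plan import *
p,R=tool_for(bl+[0,0,.0],-41.7)
print(blade_now())
rows([tool_for(bl+[0,0,.03],-41.7)+(5,),tool_for(bl+[-.03,.03,.2],-41.7)+(10,)],1)
E
```

```text
(array([ 0.49807662, -0.36684738,  0.00299635]), array([-4.16996716e+01, -8.43420418e-04, -8.77064716e-04]))
[[-0.3,0,-0.5,0,0,0,1],
[-0.7,0,-1,0,0,0,1],
[-1,0,-1.5,0,0,0,1],
[-1.4,0,-2,0,0,0,1],
[-1.7,0,-2.5,0,0,0,1],
[-2.4,0,-4.1,0,0,0,1],
[-3,0,-5.7,0,0,0,1],
[-3.6,0.1,-7.4,0,0,0,1],
[-4.3,0.1,-9,0,0,0,1],
[-4.9,0.1,-10.6,0,0,0,1],
[-5.5,0.1,-12.3,0,0,0,1],
[-6.1,0.2,-13.9,0,0,0,1],
[-6.8,0.2,-15.5,0,0,0,1],
[-7.4,0.2,-17.2,0,0,0,1],
[-8,0.2,-18.8,0,0,0,1]]
```

Call:
arm_command(
  targets=[
    [-0.3,0,-0.5,0,0,0,1],
    [-0.7,0,-1,0,0,0,1],
    [-1,0,-1.5,0,0,0,1],
    [-1.4,0,-2,0,0,0,1],
    [-1.7,0,-2.5,0,0,0,1],
    [-2.4,0,-4.1,0,0,0,1],
    [-3,0,-5.7,0,0,0,1],
    [-3.6,0.1,-7.4,0,0,0,1],
    [-4.3,0.1,-9,0,0,0,1],
    [-4.9,0.1,-10.6,0,0,0,1],
    [-5.5,0.1,-12.3,0,0,0,1],
    [-6.1,0.2,-13.9,0,0,0,1],
    [-6.8,0.2,-15.5,0,0,0,1],
    [-7.4,0.2,-17.2,0,0,0,1],
    [-7.4,0.2,-17.2,0,0,0,1],
  ],
)

```text
t: 6.8
tool_pos: [0.3928, -0.2683, 0.2353]
tool_rot: [0.907, 2.381, -0.292]
contact_force: [-0.3, -0.2, -1.5]
opening: 0.0208
```

```bash
python3 snap.py f wrist top side; python3 - <<'E'
from plan import *
from geo import *
b,e=blade_now();print(b,e)
Rs=Ro.from_euler('ZYX',e,degrees=True)
C=[b+Rs.apply([sx*.045,sy*.033,0.0025]) for sx,sy in((1,1),(1,-1),(-1,-1),(-1,1))]+[b+Rs.apply([-.112+sx*.0375,sy*.011,0.063]) for sx,sy in((1,1),(1,-1),(-1,-1),(-1,1))]
for n in('top','side','wrist'):
    d=load('f_'+n);uv=proj(d,C,n=='wrist');im=d['pixels'].copy();c=uv.mean(0).astype(int)
    im=cv2.resize(im,None,fx=4,fy=4,interpolation=cv2.INTER_CUBIC)
    for u,v in uv: cv2.circle(im,(int(4*u+2),int(4*v+2)),2,(0,255,0),-1)
    x,y=np.clip(4*c,[250,200],[2310,1720]);cv2.imwrite(f'pics/fo_{n}.png',im[y-200:y+200,x-250:x+250])
E
```

```text
{'t': 6.95, 'q': [-0.7688, -0.7697, 2.3383, 0.0276, 0.9621, -1.6202], 'dq': [-0.0001, 0.0128, 0.0144, -0.0011, 0.0003, -0.001], 'effort': [0.0163, -10.6399, -41.9338, 0.0879, -2.2605, -0.0003], 'tool_pos': [0.3917, -0.2673, 0.23], 'tool_rot': [0.9098, 2.388, -0.2882], 'contact_force': [-0.6635, -0.4175, -2.3312], 'wrist_torque': [0.3993, 0.4792, -0.0314], 'opening': 0.021}
[ 0.47049703 -0.33933639  0.18497438] [-4.16971485e+01  8.36314269e-02 -8.79853221e-04]
```

View pics/fo_top.png

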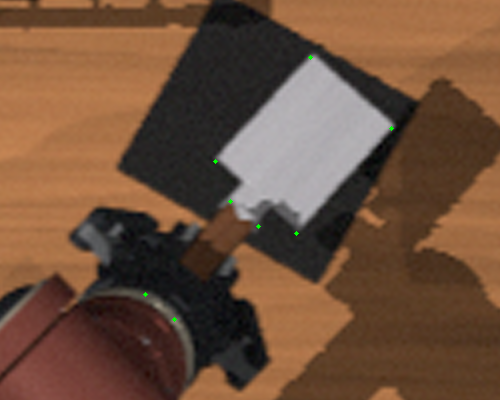

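View pics/fo_side.png

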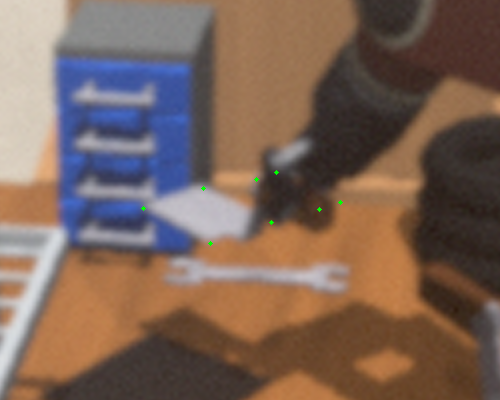

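View pics/f_wrist.png

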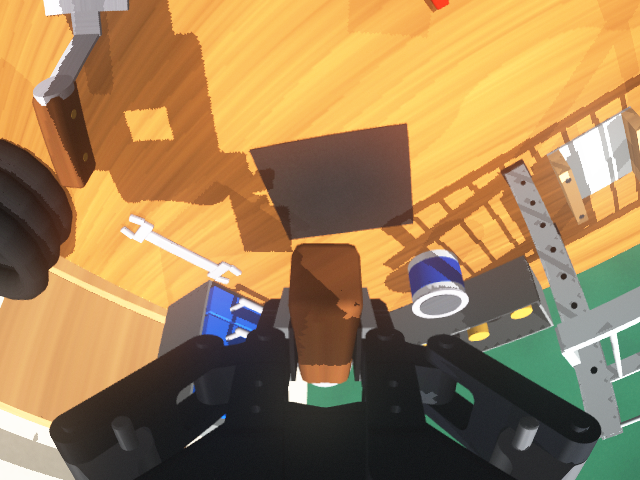

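```bash
cat > kin.py <<'E'
import numpy as np
from scipy.spatial.transform import Rotation as Ro
from scipy.optimize import least_squares
rz=lambda a:Ro.from_euler('z',a); ry=lambda a:Ro.from_euler('y',a)
def fk(q,par):
    r0,h0,L1,a3,L2,L3=par
    A=rz(q[0]);p=A.apply([r0,0,h0]);A=A*ry(q[1]);p=p+A.apply([0,0,L1]);A=A*ry(q[2]);p=p+A.apply([a3,0,L2])
    A=A*rz(q[3])*ry(q[4]);p=p+A.apply([0,0,L3]);A=A*rz(q[5]);return p,A
D=[([1.097,.0532,1.614,0,1.476,-.119],[.2169,.5856,.2413],[-.5543,-3.0918,.0025]),
([-0.6302,-1.0096,2.4598,-0.0886,0.9212,-1.4462],[0.3903,-0.2163,0.2514],[0.8548,2.2377,-0.3499]),
([-0.7705,-0.4891,2.3724,0.0395,0.645,-1.6372],[0.4186,-0.294,0.1164],[0.909,2.3856,-0.2891]),
([-0.7705,-0.3344,2.3988,0.0527,0.4651,-1.6528],[0.4193,-0.2947,0.0479],[0.9094,2.3866,-0.2888]),
([-0.7688,-0.7697,2.3383,0.0276,0.9621,-1.6202],[0.3917,-0.2673,0.23],[0.9098,2.388,-0.2882])]
f=lambda P:np.concatenate([fk(q,P)[0]-p for q,p,r in D])
s=least_squares(f,[0,.19,.476,0,.6,.36])
par=s.x
OFF=[ (fk(q,par)[1].inv()*Ro.from_rotvec(r)) for q,p,r in D]
def ik(p,R,q0):
    O=OFF[0]
    g=lambda q:np.concatenate([(fk(q,par)[0]-p)*10,((fk(q,par)[1]*O).inv()*R).as_rotvec()])
    lo=[-3.01,-1.01,.06,-1.02,.09,-3.14];hi=[3.01,2.22,2.58,4.17,2.62,3.14]
    r=least_squares(g,np.clip(q0,np.array(lo)+.01,np.array(hi)-.01),bounds=(lo,hi)); return r.x,np.abs(r.fun).max()
if __name__=='__main__':
    print(par.round(4),np.abs(s.fun).max());print([o.as_rotvec().round(3).tolist() for o in OFF])
    from plan import tool_for
    c=np.array([.548,.393]);h=25.2;u=np.array([np.cos(np.radians(h)),np.sin(np.radians(h))]);n=np.array([-u[1],u[0]])
    q=np.array(D[4][0]);q[0]=.7
    for sx,z in((-.008,.03),(-.05,.017),(-.105,.017),(-.105,.06),(-.105,.1),(-.14,.017),(-.14,.1)):
        b=[*(c+u*sx+.002*n),z];P,R=tool_for(b,h);x,e=ik(P,R,q);print('start',sx,z,x.round(3),round(e,4))
    c=np.array([.678,-.0785]);h=2.4;u=np.array([np.cos(np.radians(h)),np.sin(np.radians(h))]);q[0]=-.1
    for sx,z in((-.008,.045),(-.008,.015),(-.15,.045),(-.15,.015),(-.2,.05),(-.2,.15)):
        b=[*(c+u*sx),z];P,R=tool_for(b,h);x,e=ik(P,R,q);print('shelf',sx,z,x.round(3),round(e,4))
E
python3 kin.py
```

```text
[0.0022 0.2351 0.4226 0.0936 0.6076 0.2641] 0.0660087816380042
[[0.0, 0.0, 1.571], [-0.0, 0.0, 1.571], [-0.0, 0.0, 1.571], [-0.0, 0.0, 1.571], [0.0, -0.0, 1.571]]
start -0.008 0.03 [ 0.747 -0.205  2.245 -0.348  0.539 -1.015] 0.0
start -0.05 0.017 [ 0.781 -0.297  2.343 -0.384  0.543 -0.955] 0.0
start -0.105 0.017 [ 0.838 -0.479  2.468 -0.398  0.616 -0.909] 0.0
start -0.105 0.06 [ 0.838 -0.577  2.447 -0.344  0.727 -0.978] 0.0
start -0.105 0.1 [ 0.838 -0.647  2.416 -0.31   0.822 -1.024] 0.0
start -0.14 0.017 [ 0.884 -0.619  2.549 -0.402  0.686 -0.881] 0.0
start -0.14 0.1 [ 0.884 -0.788  2.49  -0.322  0.9   -0.995] 0.0
shelf -0.008 0.045 [-0.211 -0.221  2.228  0.275  0.554 -2.015] 0.0
shelf -0.008 0.015 [-0.211 -0.161  2.237  0.311  0.487 -2.055] 0.0
shelf -0.15 0.045 [-0.335 -0.726  2.554  0.312  0.759 -2.114] 0.0
shelf -0.15 0.015 [-0.335 -0.651  2.57   0.346  0.673 -2.159] 0.0
shelf -0.2 0.05 [-0.418 -0.854  2.58   0.315  0.991 -2.162] 0.1004
shelf -0.2 0.15 [-0.425 -1.01   2.495  0.296  1.179 -2.095] 0.0553
```

```bash
python3 - <<'E'
import re
s=open('kin.py').read()
s=s.replace("r0,h0,L1,a3,L2,L3=par","r0,h0,L1,a3,L2,L3,y1,a5=par").replace("[r0,0,h0]","[r0,y1,h0]").replace("A.apply([0,0,L3])","A.apply([a5,0,L3])").replace("[0,.19,.476,0,.6,.36]","[0,.19,.476,0,.6,.3,0,0]")
open('kin.py','w').write(s)
import kin
print(kin.par.round(4),kin.s.fun.reshape(-1,3).round(4))
E
```

```text
[-1.000e-04  2.380e-01  4.264e-01  9.570e-02  6.099e-01  2.686e-01
  7.420e-02 -0.000e+00] [[-0.      0.      0.    ]
 [ 0.     -0.      0.    ]
 [-0.     -0.     -0.    ]
 [-0.     -0.      0.    ]
 [ 0.      0.0001 -0.    ]]
```

```bash
python3 kin.py
```

```text
[-1.000e-04  2.380e-01  4.264e-01  9.570e-02  6.099e-01  2.686e-01
  7.420e-02 -0.000e+00] 5.552932502173036e-05
[[0.0, 0.0, 1.571], [-0.0, 0.0, 1.571], [-0.0, 0.0, 1.571], [-0.0, 0.0, 1.571], [0.0, -0.0, 1.571]]
start -0.008 0.03 [ 0.569 -0.225  2.261 -0.156  0.502 -1.328] 0.0
start -0.05 0.017 [ 0.584 -0.321  2.361 -0.175  0.5   -1.299] 0.0
start -0.105 0.017 [ 0.609 -0.512  2.488 -0.183  0.568 -1.278] 0.0
start -0.105 0.06 [ 0.609 -0.612  2.466 -0.155  0.687 -1.312] 0.0
start -0.105 0.1 [ 0.609 -0.681  2.434 -0.138  0.787 -1.334] 0.0
start -0.14 0.017 [ 0.63  -0.664  2.572 -0.185  0.637 -1.265] 0.0
start -0.14 0.1 [ 0.63  -0.831  2.51  -0.145  0.864 -1.32 ] 0.0
shelf -0.008 0.045 [-0.391 -0.241  2.245  0.43   0.614 -2.291] 0.0
shelf -0.008 0.015 [-0.391 -0.18   2.254  0.477  0.55  -2.347] 0.0
shelf -0.15 0.045 [-0.604 -0.775  2.577  0.464  0.882 -2.431] 0.0
shelf -0.15 0.015 [-0.601 -0.681  2.58   0.492  0.81  -2.48 ] 0.0158
shelf -0.2 0.05 [-0.696 -0.869  2.58   0.408  1.129 -2.447] 0.1242
shelf -0.2 0.15 [-0.719 -1.01   2.488  0.411  1.323 -2.382] 0.0842
```

```bash
cat > path.py <<'E'
from kin import *
from plan import tool_for
def chk(wps,s=-.004,q=None,name=''):
    q=np.array([.57,-.22,2.26,-.16,.5,-1.33]) if q is None else q
    prev=None;worst=0
    for i in range(len(wps)-1):
        a=np.array(wps[i],float);b=np.array(wps[i+1],float)
        for f in np.linspace(0,1,9)[(0 if i==0 else 1):]:
            w=a+(b-a)*f;h=np.radians(w[3]);bl=[w[0]+s*np.cos(h),w[1]+s*np.sin(h),w[2]]
            P,R=tool_for(bl,w[3]);q,e=ik(P,R,q)
            if f==1 or e>1e-3 or (i==0 and f==0): print(name,w.round(3),q.round(3),round(e,4))
    return q
if __name__=='__main__':
    q=chk([(.548,.393,.09,25.2),(.46,.345,.07,25),(.47,.22,.07,12),(.50,.08,.07,5),(.545,-.08,.06,2.4),(.678,-.0785,.06,2.4),(.678,-.0785,.015,2.4),(.545,-.084,.015,2.4),(.545,-.084,.03,2.4),(.5,-.25,.06,-10),(.5,-.25,.2,-25),(.49,-.35,.15,-41)])
E
python3 path.py
```

```text
[ 0.548  0.393  0.09  25.2  ] [ 0.563 -0.325  2.225 -0.121  0.636 -1.373] 0.0
 [ 0.46   0.345  0.07  25.   ] [ 0.586 -0.639  2.464 -0.133  0.714 -1.347] 0.0
 [ 0.469  0.236  0.07  13.625] [ 0.419 -0.876  2.58  -0.142  0.84  -1.326] 0.0029
 [ 0.47  0.22  0.07 12.  ] [ 0.396 -0.885  2.58  -0.149  0.867 -1.318] 0.0184
 [ 0.474  0.202  0.07  11.125] [ 0.348 -0.896  2.58  -0.129  0.891 -1.359] 0.0352
 [ 0.478  0.185  0.07  10.25 ] [ 0.298 -0.905  2.58  -0.107  0.912 -1.403] 0.0504
 [0.481 0.167 0.07  9.375] [ 0.246 -0.913  2.58  -0.083  0.93  -1.45 ] 0.0638
 [0.485 0.15  0.07  8.5  ] [ 0.192 -0.92   2.58  -0.058  0.946 -1.498] 0.0753
 [0.489 0.132 0.07  7.625] [ 0.137 -0.925  2.58  -0.032  0.959 -1.548] 0.0846
 [0.492 0.115 0.07  6.75 ] [ 0.08  -0.929  2.58  -0.004  0.969 -1.6  ] 0.0916
 [0.496 0.097 0.07  5.875] [ 0.023 -0.932  2.58   0.024  0.976 -1.652] 0.096
 [0.5  0.08 0.07 5.  ] [-0.035 -0.933  2.58   0.053  0.981 -1.706] 0.0978
 [0.506 0.06  0.069 4.675] [-0.114 -0.926  2.58   0.106  0.979 -1.799] 0.0952
 [0.511 0.04  0.068 4.35 ] [-0.191 -0.917  2.58   0.158  0.974 -1.892] 0.0874

[... 251 characters left out ...]
4   0.062  3.05 ] [-0.465 -0.852  2.58   0.366  0.909 -2.241] 0.0103
 [ 0.545 -0.08   0.06   2.4  ] [-0.565 -0.749  2.538  0.44   0.877 -2.379] 0.0
 [ 0.678 -0.078  0.06   2.4  ] [-0.387 -0.258  2.229  0.409  0.642 -2.263] 0.0
 [ 0.678 -0.078  0.015  2.4  ] [-0.387 -0.169  2.245  0.476  0.547 -2.343] 0.0
 [ 0.545 -0.084  0.015  2.4  ] [-0.576 -0.635  2.561  0.504  0.761 -2.477] 0.0
 [ 0.545 -0.084  0.03   2.4  ] [-0.576 -0.675  2.554  0.482  0.802 -2.446] 0.0
 [  0.5   -0.25   0.06 -10.  ] [-0.942 -0.654  2.489  0.53   0.909 -2.584] 0.0
 [  0.5   -0.25   0.2  -25.  ] [-0.738 -0.891  2.373  0.195  1.075 -1.913] 0.0
 [  0.49  -0.35   0.15 -41.  ] [-0.761 -0.674  2.345  0.034  0.857 -1.63 ] 0.0
```

```bash
python3 - <<'E'
from path import *
chk([(.548,.393,.03,25.2),(.548,.393,.36,25.2),(.60,.2,.36,15),(.60,.0,.36,-5),(.55,-.2,.36,-22),(.47,-.30,.30,-30),(.47,-.28,.08,-30),(.48,-.24,.07,-20),(.50,-.15,.065,-8),(.545,-.085,.06,2.4),(.678,-.0785,.06,2.4)])
E
```

```text
[ 0.548  0.393  0.03  25.2  ] [ 0.563 -0.216  2.254 -0.15   0.499 -1.338] 0.0
 [ 0.548  0.393  0.36  25.2  ] [ 0.563 -0.507  1.9   -0.079  1.141 -1.437] 0.0
 [ 0.6   0.2   0.36 15.  ] [ 0.167 -0.641  1.984  0.058  1.189 -1.67 ] 0.0
 [ 0.6   0.    0.36 -5.  ] [-0.149 -0.732  2.035  0.036  1.227 -1.633] 0.0
 [  0.55  -0.2    0.36 -22.  ] [-0.548 -0.78   2.06   0.098  1.257 -1.736] 0.0
 [  0.47  -0.3    0.3  -30.  ] [-0.859 -0.89   2.211  0.201  1.241 -1.914] 0.0
 [  0.47  -0.28   0.08 -30.  ] [-0.811 -0.849  2.552  0.216  0.857 -1.951] 0.0
 [  0.48  -0.24   0.07 -20.  ] [-0.842 -0.874  2.58   0.35   0.912 -2.205] 0.0006
 [  0.482  -0.229   0.069 -18.5  ] [-0.828 -0.877  2.58   0.352  0.926 -2.215] 0.0085
 [  0.485  -0.218   0.069 -17.   ] [-0.813 -0.879  2.58   0.355  0.938 -2.225] 0.0157
 [  0.488  -0.206   0.068 -15.5  ] [-0.797 -0.88   2.58   0.357  0.95  -2.235] 0.0221
 [  0.49   -0.195   0.068 -14.   ] [-0.782 -0.881  2.58   0.36   0.96  -2.245] 0.0277
 [  0.492  -0.184   0.067 -12.5  ] [-0.766 -0.882  2.58   0.362  0.969 -2.255] 0.0325
 [  0.495  -0.172   0.066 -11.   ] [-0.749 -0.882  2.58   0.366  0.976 -2.265] 0.0365
 [ 0.498 -0.161  0.066 -9.5  ] [-0.732 -0.882  2.58   0.369  0.982 -2.274] 0.0398
 [ 0.5   -0.15   0.065 -8.   ] [-0.715 -0.881  2.58   0.372  0.987 -2.284] 0.0422
 [ 0.506 -0.142  0.064 -6.7  ] [-0.699 -0.872  2.58   0.383  0.973 -2.298] 0.0324
 [ 0.511 -0.134  0.064 -5.4  ] [-0.683 -0.864  2.58   0.395  0.957 -2.313] 0.0219
 [ 0.517 -0.126  0.063 -4.1  ] [-0.667 -0.855  2.58   0.407  0.941 -2.329] 0.0108
 [ 0.545 -0.085  0.06   2.4  ] [-0.579 -0.74   2.534  0.449  0.879 -2.398] 0.0
 [ 0.678 -0.078  0.06   2.4  ] [-0.387 -0.258  2.229  0.409  0.642 -2.263] 0.0
```

```bash
python3 - <<'E'
from kin import *
from plan import tool_for
np.set_printoptions(linewidth=200)
for z in (.065,.12,.3):
  print('z',z)
  for hd in (-40,-25,-10,2.4,15,30,45,60):
    out=[]
    for y in (.12,.08,.04,0,-.04,-.08,-.12,-.16,-.2,-.24,-.28,-.32):
        m=None;q=np.array([-.6,-.75,2.53,.44,.88,-2.38])
        for x in np.arange(.60,.40,-.01):
            h=np.radians(hd);P,R=tool_for([x-.004*np.cos(h),y-.004*np.sin(h),z],hd);q,e=ik(P,R,q)
            if e>1e-3 or q[2]>2.57 or q[1]<-1.0: break
            m=x
        out.append(m if m is None else round(float(m),2))
    print(hd,out)
E
```

```text
z 0.065
-40 [0.41, 0.41, 0.41, 0.43, 0.45, 0.47, 0.48, 0.49, 0.49, 0.48, 0.47, 0.44]
-25 [0.41, 0.45, 0.48, 0.5, 0.51, 0.52, 0.52, 0.52, 0.51, 0.49, 0.47, 0.43]
-10 [0.49, 0.52, 0.53, 0.54, 0.55, 0.54, 0.54, 0.52, 0.5, 0.47, 0.42, 0.41]
2.4 [0.53, 0.54, 0.55, 0.55, 0.55, 0.54, 0.52, 0.49, 0.46, 0.41, 0.42, 0.45]
15 [0.54, 0.54, 0.54, 0.53, 0.52, 0.5, 0.47, 0.44, 0.49, 0.54, 0.57, 0.6]
30 [0.52, 0.51, 0.5, 0.48, 0.46, 0.55, None, None, None, None, None, None]
45 [0.47, 0.45, None, None, None, None, None, None, None, None, None, None]
60 [None, None, None, None, None, None, None, None, None, None, None, None]
z 0.12
-40 [0.41, 0.41, 0.41, 0.41, 0.44, 0.45, 0.47, 0.47, 0.47, 0.46, 0.45, 0.42]
-25 [0.41, 0.42, 0.46, 0.48, 0.5, 0.51, 0.51, 0.5, 0.49, 0.48, 0.45, 0.41]
-10 [0.47, 0.5, 0.51, 0.53, 0.53, 0.53, 0.52, 0.5, 0.48, 0.45, 0.41, 0.41]
2.4 [0.51, 0.52, 0.53, 0.53, 0.53, 0.52, 0.5, 0.47, 0.43, 0.41, 0.41, 0.41]
15 [0.52, 0.52, 0.52, 0.52, 0.5, 0.48, 0.45, 0.41, 0.44, 0.48, 0.52, 0.55]
30 [0.5, 0.49, 0.48, 0.46, 0.44, 0.48, 0.54, 0.6, None, None, None, None]
45 [0.45, 0.43, 0.5, None, None, None, None, None, None, None, None, None]
60 [None, None, None, None, None, None, None, None, None, None, None, None]
z 0.3
-40 [0.41, 0.41, 0.41, 0.41, 0.43, 0.45, 0.46, 0.47, 0.47, 0.46, 0.45, 0.42]
-25 [0.41, 0.42, 0.46, 0.48, 0.5, 0.5, 0.51, 0.5, 0.49, 0.47, 0.45, 0.41]
-10 [0.47, 0.49, 0.51, 0.52, 0.53, 0.53, 0.52, 0.5, 0.48, 0.44, 0.41, 0.41]
2.4 [0.51, 0.52, 0.53, 0.53, 0.53, 0.52, 0.5, 0.47, 0.43, 0.41, 0.41, 0.41]
15 [0.52, 0.52, 0.52, 0.51, 0.5, 0.48, 0.44, 0.41, 0.41, 0.41, 0.41, 0.42]
30 [0.5, 0.49, 0.48, 0.46, 0.43, 0.41, 0.41, 0.45, 0.49, 0.52, 0.55, 0.58]
45 [0.45, 0.43, 0.41, 0.41, 0.47, 0.54, 0.6, None, None, None, None, None]
60 [0.41, 0.48, 0.6, None, None, None, None, None, None, None, None, None]
```

```bash
cat >> plan.py <<'E'
def blrows(wps,clo=1,pd=1,rd=2,start=None):
    """wps: (x,y,z,head,n) of blade centre; linear in blade pos & heading; rel to measured pose"""
    import sys; sys.path.insert(0,'.')
    from kin import ik
    p0,R0,o=cur(); b,e=blade_now(); w0=np.array([*b,e[0]]);q=np.array(o['q']);out=[];qp=q;mx=0
    for w in wps:
        n=w[4];w1=np.array(w[:4],float)
        for i in range(1,n+1):
            w_=w0+(w1-w0)*i/n;P,R=tool_for(w_[:3],w_[3]);q,er=ik(P,R,q)
            flag='' if er<1e-3 else f'ERR{er:.3f}'
            if i==n or flag: print('#',w_.round(3),q.round(2),flag)
            mx=max(mx,np.abs(q-qp).max()/.1);qp=q
            out.append(list(np.round(R0.inv().apply(P-p0)*100,pd)+0.)+list(np.round((R0.inv()*R).as_rotvec(),rd)+0.)+[clo])
        w0=w1
    print('max dq',round(mx,2))
    print('['+','.join('['+','.join('%g'%v for v in r)+']' for r in out)+']')
E
python3 - <<'E'
from plan import *
blrows([(.49,-.28,.2,-41.7,2),(.49,-.15,.2,-40,4),(.47,0,.2,-35,4),(.46,.12,.2,-20,4),(.46,.25,.2,0,4),(.452,.35,.15,25.2,5)])
E
```

```text
# [  0.49  -0.28   0.2  -41.7 ] [-0.58 -0.81  2.33 -0.1   1.01 -1.39] 
# [  0.49  -0.15   0.2  -40.  ] [-0.19 -0.9   2.38 -0.31  1.13 -1.01] 
# [  0.47   0.     0.2  -35.  ] [ 0.28 -0.87  2.37 -0.49  1.27 -0.62] 
# [  0.46   0.12   0.2  -20.  ] [ 0.53 -0.86  2.36 -0.48  1.26 -0.63] 
# [0.46 0.25 0.2  0.  ] [ 0.67 -0.78  2.32 -0.41  1.13 -0.82] 
# [ 0.452  0.35   0.15  25.2  ] [ 0.61 -0.74  2.38 -0.13  0.9  -1.35] 
max dq 1.24
[[0.6,2.9,-1.3,0,0,0,1],[1.2,5.7,-2.7,0,0,0,1],[3,8.1,-3.9,0,0,-0.01,1],[4.7,10.4,-5.1,-0.01,0,-0.01,1],[6.5,12.8,-6.4,-0.01,0,-0.02,1],[8.3,15.1,-7.6,-0.02,0,-0.02,1],[10.6,17.3,-9.3,-0.03,0,-0.04,1],[13,19.6,-10.9,-0.04,0,-0.06,1],[15.3,21.8,-12.6,-0.05,0,-0.08,1],[17.6,24,-14.2,-0.07,0,-0.1,1],[19.3,25.4,-15.4,-0.1,0,-0.15,1],[21,26.8,-16.6,-0.14,0,-0.2,1],[22.6,28.2,-17.7,-0.18,0,-0.26,1],[24.2,29.6,-18.8,-0.22,0,-0.31,1],[25.7,31.2,-19.9,-0.27,0,-0.38,1],[27.1,32.8,-20.9,-0.32,0,-0.45,1],[28.5,34.4,-21.8,-0.37,0,-0.52,1],[29.8,36.1,-22.7,-0.42,0,-0.6,1],[31,36.8,-22.4,-0.47,0,-0.67,1],[32.2,37.6,-22,-0.52,0,-0.74,1],[33.3,38.4,-21.5,-0.57,0,-0.81,1],[34.4,39.3,-21.1,-0.62,0,-0.88,1],[35.5,40.3,-20.6,-0.67,0,-0.96,1]]
```

Call:
arm_command(
  targets=[
    [0.6,2.9,-1.3,0,0,0,1],
    [1.2,5.7,-2.7,0,0,0,1],
    [3,8.1,-3.9,0,0,-0.01,1],
    [4.7,10.4,-5.1,-0.01,0,-0.01,1],
    [6.5,12.8,-6.4,-0.01,0,-0.02,1],
    [8.3,15.1,-7.6,-0.02,0,-0.02,1],
    [10.6,17.3,-9.3,-0.03,0,-0.04,1],
    [13,19.6,-10.9,-0.04,0,-0.06,1],
    [15.3,21.8,-12.6,-0.05,0,-0.08,1],
    [17.6,24,-14.2,-0.07,0,-0.1,1],
    [19.3,25.4,-15.4,-0.1,0,-0.15,1],
    [21,26.8,-16.6,-0.14,0,-0.2,1],
    [22.6,28.2,-17.7,-0.18,0,-0.26,1],
    [24.2,29.6,-18.8,-0.22,0,-0.31,1],
    [25.7,31.2,-19.9,-0.27,0,-0.38,1],
    [27.1,32.8,-20.9,-0.32,0,-0.45,1],
    [28.5,34.4,-21.8,-0.37,0,-0.52,1],
    [29.8,36.1,-22.7,-0.42,0,-0.6,1],
  ],
)

```text
t: 8.75
tool_pos: [0.3519, 0.2523, 0.2423]
tool_rot: [-0.012, 2.534, 0.0]
contact_force: [0.2, 0.0, -1.7]
opening: 0.0206
```

```bash
python3 - <<'E'
from plan import *
print(blade_now())
blrows([(.452,.35,.14,25.2,5),(.452,.35,.06,25.2,6),(.452,.35,.06,25.2,2)],1,1,3)
E
```

```text
(array([0.4584422 , 0.25178266, 0.19688357]), array([ 0.52933814,  0.28433907, -0.09320257]))
# [ 0.452  0.35   0.14  25.2  ] [ 0.61 -0.73  2.39 -0.13  0.88 -1.35] 
# [ 0.452  0.35   0.06  25.2  ] [ 0.61 -0.61  2.47 -0.15  0.69 -1.31] 
# [ 0.452  0.35   0.06  25.2  ] [ 0.61 -0.61  2.47 -0.15  0.69 -1.31] 
max dq 1.22
[[0.8,1,0.9,-0.051,-0.005,-0.07,1],[1.4,2.1,1.8,-0.1,-0.005,-0.14,1],[2,3.2,2.8,-0.149,-0.005,-0.211,1],[2.5,4.3,3.8,-0.199,-0.005,-0.281,1],[3,5.4,4.9,-0.248,-0.006,-0.352,1],[3.8,5.4,6,-0.248,-0.006,-0.352,1],[4.5,5.4,7.1,-0.248,-0.006,-0.352,1],[5.3,5.4,8.2,-0.248,-0.006,-0.352,1],[6,5.4,9.3,-0.248,-0.006,-0.352,1],[6.8,5.4,10.4,-0.248,-0.006,-0.352,1],[7.6,5.4,11.5,-0.248,-0.006,-0.352,1],[7.6,5.4,11.5,-0.248,-0.006,-0.352,1],[7.6,5.4,11.5,-0.248,-0.006,-0.352,1]]
```

```bash
python3 - <<'E'
from geo import *
d=load('a_top');print(onplane(d,[(157,242),(175,242),(173,272),(157,272),(163,300)],.01).round(3).tolist())
E
```

```text
[[0.449, 0.494, 0.01], [0.45, 0.443, 0.01], [0.366, 0.443, 0.01], [0.365, 0.487, 0.01], [0.289, 0.464, 0.01]]
```

Call:
arm_command(
  targets=[
    [0.8,1,0.9,-0.051,-0.005,-0.07,1],
    [1.4,2.1,1.8,-0.1,-0.005,-0.14,1],
    [2,3.2,2.8,-0.149,-0.005,-0.211,1],
    [2.5,4.3,3.8,-0.199,-0.005,-0.281,1],
    [3,5.4,4.9,-0.248,-0.006,-0.352,1],
    [3.8,5.4,6,-0.248,-0.006,-0.352,1],
    [4.5,5.4,7.1,-0.248,-0.006,-0.352,1],
    [5.3,5.4,8.2,-0.248,-0.006,-0.352,1],
    [6,5.4,9.3,-0.248,-0.006,-0.352,1],
    [6.8,5.4,10.4,-0.248,-0.006,-0.352,1],
    [7.6,5.4,11.5,-0.248,-0.006,-0.352,1],
    [7.6,5.4,11.5,-0.248,-0.006,-0.352,1],
    [7.6,5.4,11.5,-0.248,-0.006,-0.352,1],
  ],
)

```text
t: 10.05
tool_pos: [0.3542, 0.3056, 0.1033]
tool_rot: [-0.553, 2.478, 0.173]
contact_force: [-0.1, -0.3, -0.8]
opening: 0.0208
```

```bash
python3 snap.py g side top wrist; python3 -c "
from plan import *
print(blade_now())"; python3 crop.py g_side g1 200 310 340 430 5; python3 crop.py g_top g2 150 170 270 290 5
```

```text
{'t': 10.2, 'q': [0.6097, -0.6119, 2.4659, -0.1564, 0.6857, -1.3098], 'dq': [-0.0012, -0.0022, -0.0035, 0.001, 0.0007, -0.0034], 'effort': [0.0174, -11.6859, -37.2367, -0.3621, -2.0953, 0.0053], 'tool_pos': [0.3551, 0.3063, 0.1054], 'tool_rot': [-0.5523, 2.4748, 0.1744], 'contact_force': [-0.1067, 0.6868, -0.5297], 'wrist_torque': [-0.2393, 0.4534, -0.0314], 'opening': 0.0209}
(array([0.45247101, 0.35048805, 0.06071305]), array([ 2.51818089e+01, -1.11814908e-01,  2.78762270e-03]))
```

View pics/g1.png

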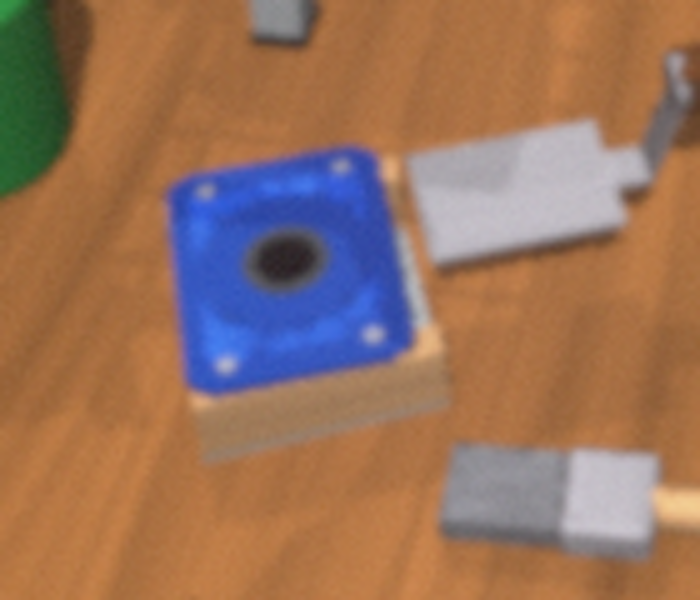

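View pics/g2.png

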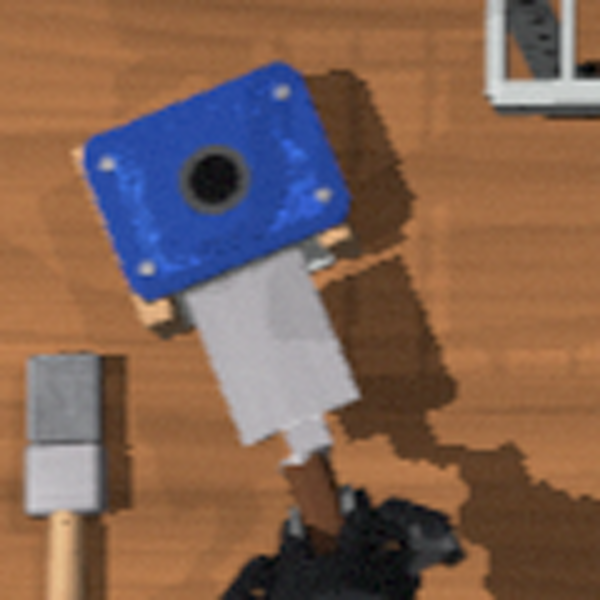

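View pics/g_wrist.png

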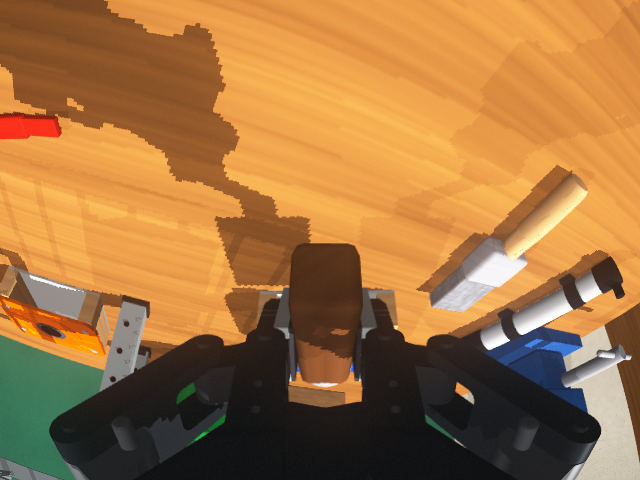

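```bash
python3 - <<'E'
from geo import *
from plan import *
d=load('g_top');im=d['pixels'];hsv=cv2.cvtColor(im,cv2.COLOR_BGR2HSV)
m=cv2.inRange(hsv,(0,0,120),(180,60,255));b=np.zeros_like(m);b[220:262,187:225]=m[220:262,187:225]
n,l,s,_=cv2.connectedComponentsWithStats(b);k=1+np.argmax(s[1:,4]);ys,xs=np.nonzero(l==k)
W=onplane(d,np.stack([xs,ys],1),.0632)[:,:2].astype(np.float32);r=cv2.minAreaRect(W);bp=cv2.boxPoints(r);print(r,bp.round(4).tolist())
B,e=blade_now();c=np.array([.548,.393]);t=np.radians(25);R=np.array([[np.cos(t),-np.sin(t)],[np.sin(t),np.cos(t)]])
print('model corners',[(B[:2]+Ro.from_euler('z',e[0],degrees=True).apply([sx*.045,sy*.033,0])[:2]).round(4).tolist() for sx in(1,-1) for sy in (1,-1)])
print('in cover frame',((bp-c)@R).round(4).tolist(), ((B[:2]-c)@R).round(4))
E
```

```text
((0.4460853636264801, 0.34055307507514954), (0.10985413938760757, 0.08143317699432373), 25.108394622802734) [[0.3790999948978424, 0.35409998893737793], [0.41359999775886536, 0.28040000796318054], [0.5131000280380249, 0.3269999921321869], [0.47850000858306885, 0.40070000290870667]]
model corners [[0.4792, 0.3995], [0.5072, 0.3398], [0.3977, 0.3612], [0.4258, 0.3015]]
in cover frame [[-0.1695, 0.0362], [-0.1694, -0.0453], [-0.0595, -0.0451], [-0.0597, 0.0364]] [-0.1045  0.0018]
```

```bash
python3 - <<'E'
from plan import *
blrows([(.4515,.3500,.017,25.2,6),(.4515,.3500,.017,25.2,2)],1,2,3)
E
```

```text
# [4.52e-01 3.50e-01 1.70e-02 2.52e+01] [ 0.61 -0.51  2.49 -0.18  0.57 -1.28] 
# [4.52e-01 3.50e-01 1.70e-02 2.52e+01] [ 0.61 -0.51  2.49 -0.18  0.57 -1.28] 
max dq 0.21
[[0.42,0,0.57,0,0.002,0,1],[0.85,0,1.16,0,0.002,0,1],[1.29,0,1.74,0,0.002,0,1],[1.72,0,2.33,0,0.002,0,1],[2.16,0,2.91,0,0.002,0,1],[2.59,0,3.5,0,0.002,0,1],[2.59,0,3.5,0,0.002,0,1],[2.59,0,3.5,0,0.002,0,1]]
```

Call:
arm_command(
  targets=[
    [0.42,0,0.57,0,0.002,0,1],
    [0.85,0,1.16,0,0.002,0,1],
    [1.29,0,1.74,0,0.002,0,1],
    [1.72,0,2.33,0,0.002,0,1],
    [2.16,0,2.91,0,0.002,0,1],
    [2.6,0,3.5,0,0.002,0,1],
    [2.6,0,3.5,0,0.002,0,1],
    [2.6,0,3.5,0,0.002,0,1],
  ],
)

```text
t: 11.0
tool_pos: [0.3541, 0.3057, 0.0615]
tool_rot: [-0.553, 2.477, 0.174]
contact_force: [-0.3, -0.2, -2.0]
opening: 0.0205
```

```bash
python3 snap.py h side top; python3 -c "
from plan import *
print(blade_now())"; python3 crop.py h_side h1 215 320 315 410 7; python3 crop.py h_top h2 160 175 260 265 7
```

```text
{'t': 11.1, 'q': [0.61, -0.5147, 2.4887, -0.1839, 0.5684, -1.2753], 'dq': [0.0005, -0.0057, -0.0038, -0.0003, 0.0021, -0.0013], 'effort': [0.0016, -13.1429, -35.095, -0.3443, -2.0793, -0.0002], 'tool_pos': [0.3545, 0.306, 0.0623], 'tool_rot': [-0.5526, 2.476, 0.1743], 'contact_force': [-0.3411, -0.4175, -1.6623], 'wrist_torque': [-0.2457, 0.5081, 0.046], 'opening': 0.0209}
(array([0.45180532, 0.35022798, 0.01750496]), array([ 2.51829619e+01, -4.65172318e-02,  1.21146608e-02]))
```

View pics/h1.png

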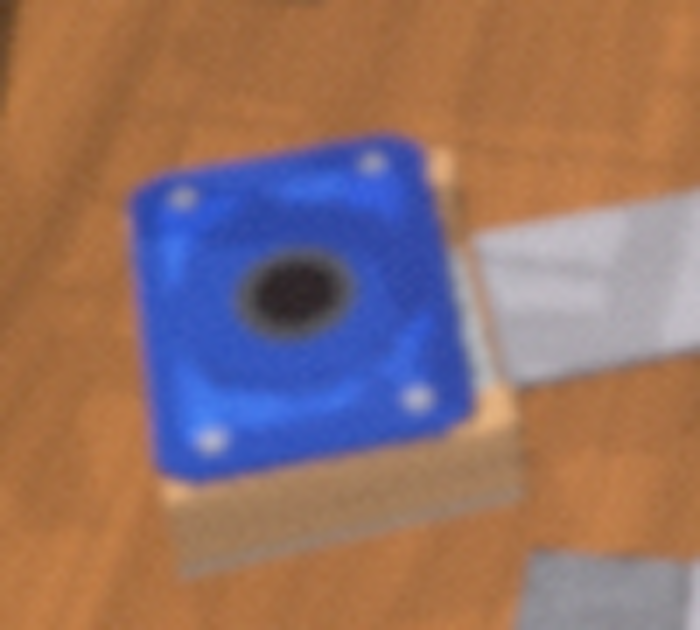

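View pics/h2.png

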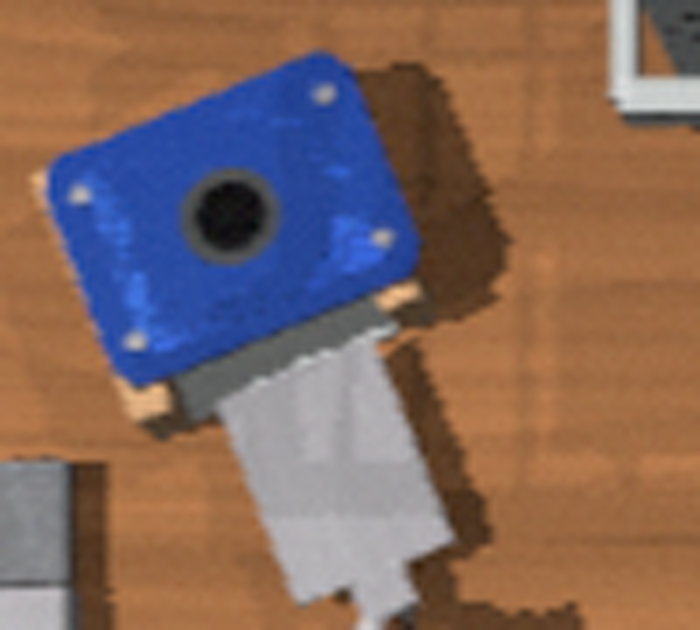

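```bash
python3 - <<'E'
from plan import *
blrows([(.47,.3586,.018,25.2,3),(.5435,.3931,.018,25.2,10),(.5435,.3931,.018,25.2,2)],1,2,3)
E
```

```text
# [4.70e-01 3.59e-01 1.80e-02 2.52e+01] [ 0.6  -0.44  2.44 -0.18  0.54 -1.29] 
# [5.44e-01 3.93e-01 1.80e-02 2.52e+01] [ 0.57 -0.19  2.26 -0.16  0.47 -1.32] 
# [5.44e-01 3.93e-01 1.80e-02 2.52e+01] [ 0.57 -0.19  2.26 -0.16  0.47 -1.32] 
max dq 0.29
[[-0.56,-0.01,0.37,0,0.001,0,1],[-1.12,-0.01,0.74,0,0.001,0,1],[-1.67,-0.02,1.11,0,0.001,0,1],[-2.34,-0.02,1.58,0,0.001,0,1],[-3,-0.02,2.04,0,0.001,0,1],[-3.66,-0.02,2.51,0,0.001,0,1],[-4.33,-0.02,2.98,0,0.001,0,1],[-4.99,-0.02,3.45,0,0.001,0,1],[-5.66,-0.02,3.91,0,0.001,0,1],[-6.32,-0.02,4.38,0,0.001,0,1],[-6.98,-0.02,4.85,0,0.001,0,1],[-7.65,-0.02,5.32,0,0.001,0,1],[-8.31,-0.02,5.78,0,0.001,0,1],[-8.31,-0.02,5.78,0,0.001,0,1],[-8.31,-0.02,5.78,0,0.001,0,1]]
```

Call:
arm_command(
  targets=[
    [-0.56,0,0.37,0,0.001,0,1],
    [-1.12,0,0.74,0,0.001,0,1],
    [-1.67,0,1.11,0,0.001,0,1],
    [-2.34,0,1.58,0,0.001,0,1],
    [-3,0,2.04,0,0.001,0,1],
    [-3.66,0,2.51,0,0.001,0,1],
    [-4.33,0,2.98,0,0.001,0,1],
    [-4.99,0,3.45,0,0.001,0,1],
    [-5.66,0,3.91,0,0.001,0,1],
    [-6.32,0,4.38,0,0.001,0,1],
    [-6.98,0,4.85,0,0.001,0,1],
    [-7.65,0,5.32,0,0.001,0,1],
    [-8.3,0,5.78,0,0.001,0,1],
    [-8.3,0,5.78,0,0.001,0,1],
    [-8.3,0,5.78,0,0.001,0,1],
  ],
)

```text
t: 12.6
tool_pos: [0.4461, 0.349, 0.0627]
tool_rot: [-0.553, 2.477, 0.174]
contact_force: [0.8, -0.2, -2.0]
opening: 0.0208
```

```bash
python3 snap.py i side top; python3 -c "
from plan import *
print(blade_now())"; python3 crop.py i_side i1 215 300 335 410 6; python3 crop.py i_top i2 160 175 260 265 7
```

```text
{'t': 12.7, 'q': [0.5682, -0.1898, 2.2566, -0.1647, 0.472, -1.3182], 'dq': [-0.0005, -0.0034, 0.0027, -0.0022, -0.002, -0.0003], 'effort': [-0.0595, -24.844, -33.5846, -0.2532, -2.1404, -0.0005], 'tool_pos': [0.4457, 0.3488, 0.0625], 'tool_rot': [-0.553, 2.4775, 0.1739], 'contact_force': [0.0221, -0.3548, -2.7095], 'wrist_torque': [-0.2091, 0.4895, -0.0098], 'opening': 0.0207}
(array([0.54292063, 0.39300063, 0.01756072]), array([2.51854105e+01, 4.60440923e-02, 7.02800976e-03]))
```

View pics/i1.png

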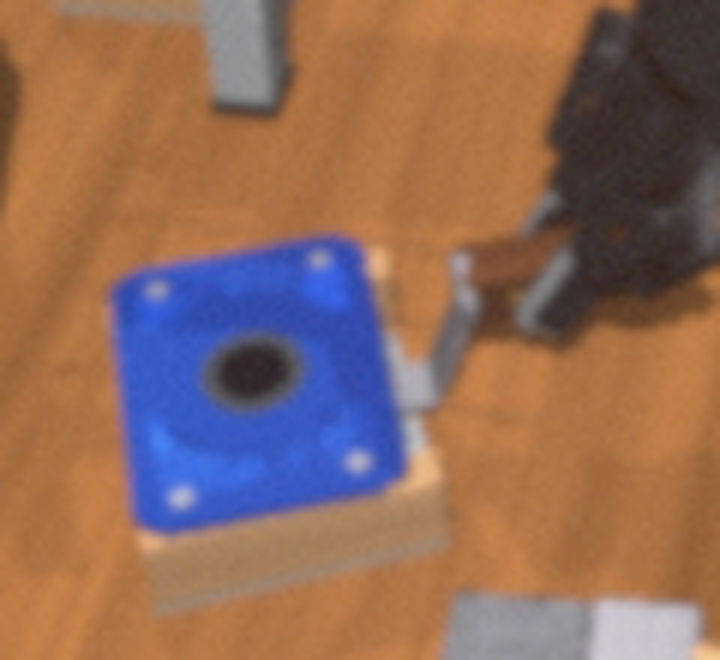

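View pics/i2.png

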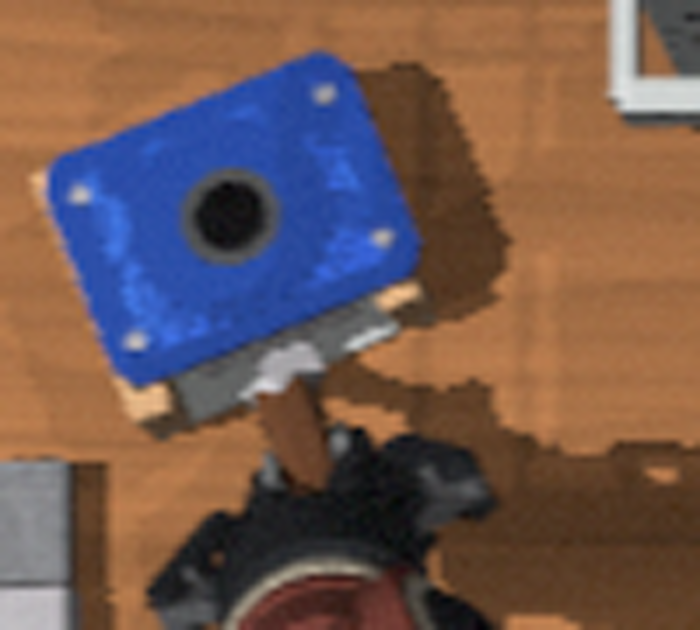

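```bash
python3 - <<'E'
from plan import *
blrows([(.5433,.3931,.029,25.2,4),(.5433,.3931,.039,25.2,8),(.5433,.3931,.055,25.2,6),(.5433,.3931,.055,25.2,2)],1,2,3)
E
```

```text
# [ 0.543  0.393  0.029 25.2  ] [ 0.57 -0.21  2.25 -0.16  0.5  -1.33] 
# [ 0.543  0.393  0.039 25.2  ] [ 0.57 -0.23  2.25 -0.15  0.52 -1.34] 
# [ 0.543  0.393  0.055 25.2  ] [ 0.57 -0.26  2.24 -0.14  0.56 -1.35] 
# [ 0.543  0.393  0.055 25.2  ] [ 0.57 -0.26  2.24 -0.14  0.56 -1.35] 
max dq 0.07
[[-0.16,0,-0.22,0,-0.001,0,1],[-0.34,0,-0.45,0,-0.001,0,1],[-0.51,-0.01,-0.68,0,-0.001,0,1],[-0.68,-0.01,-0.91,0,-0.001,0,1],[-0.75,-0.01,-1.01,0,-0.001,0,1],[-0.82,-0.01,-1.11,0,-0.001,0,1],[-0.9,-0.01,-1.22,0,-0.001,0,1],[-0.97,-0.01,-1.32,0,-0.001,0,1],[-1.04,-0.01,-1.42,0,-0.001,0,1],[-1.11,-0.01,-1.52,0,-0.001,0,1],[-1.18,-0.01,-1.63,0,-0.001,0,1],[-1.26,-0.01,-1.73,0,-0.001,0,1],[-1.41,-0.01,-1.95,0,-0.001,0,1],[-1.56,-0.01,-2.16,0,-0.001,0,1],[-1.72,-0.01,-2.38,0,-0.001,0,1],[-1.87,-0.01,-2.6,0,-0.001,0,1],[-2.02,-0.01,-2.82,0,-0.001,0,1],[-2.18,-0.01,-3.04,0,-0.001,0,1],[-2.18,-0.01,-3.04,0,-0.001,0,1],[-2.18,-0.01,-3.04,0,-0.001,0,1]]
```

Call:
arm_command(
  targets=[
    [-0.16,0,-0.22,0,-0.001,0,1],
    [-0.34,0,-0.45,0,-0.001,0,1],
    [-0.51,0,-0.68,0,-0.001,0,1],
    [-0.68,0,-0.91,0,-0.001,0,1],
    [-0.75,0,-1.01,0,-0.001,0,1],
    [-0.82,0,-1.11,0,-0.001,0,1],
    [-0.9,0,-1.22,0,-0.001,0,1],
    [-0.97,0,-1.32,0,-0.001,0,1],
    [-1.04,0,-1.42,0,-0.001,0,1],
    [-1.11,0,-1.52,0,-0.001,0,1],
    [-1.18,0,-1.63,0,-0.001,0,1],
    [-1.26,0,-1.73,0,-0.001,0,1],
    [-1.41,0,-1.95,0,-0.001,0,1],
    [-1.56,0,-2.16,0,-0.001,0,1],
    [-1.72,0,-2.38,0,-0.001,0,1],
    [-1.87,0,-2.6,0,-0.001,0,1],
    [-2.02,0,-2.82,0,-0.001,0,1],
    [-2.18,0,-3.04,0,-0.001,0,1],
    [-2.18,0,-3.04,0,-0.001,0,1],
    [-2.18,0,-3.04,0,-0.001,0,1],
  ],
)

```text
t: 14.7
tool_pos: [0.4461, 0.3491, 0.1001]
tool_rot: [-0.553, 2.476, 0.174]
contact_force: [-0.4, -0.3, -2.4]
opening: 0.0208
```

```bash
python3 snap.py j side top; python3 - <<'E'
from plan import *
from geo import *
B,e=blade_now();print(B,e)
for n,box in(('top',(155,165,240,255)),('side',(225,300,305,395))):
    d=load('j_'+n);hs=cv2.cvtColor(d['pixels'],cv2.COLOR_BGR2HSV);m=cv2.inRange(hs,(105,120,60),(130,255,255));x0,y0,x1,y1=box;b=m*0;b[y0:y1,x0:x1]=m[y0:y1,x0:x1]
    k,l,s,_=cv2.connectedComponentsWithStats(b);k=1+np.argmax(s[1:,4]);ys,xs=np.nonzero(l==k)
    W=onplane(d,np.stack([xs,ys],1),B[2]+.0065)[:,:2].astype(np.float32);r=cv2.minAreaRect(W);t=np.radians(e[0]);R=np.array([[np.cos(t),-np.sin(t)],[np.sin(t),np.cos(t)]])
    print(n,r,'in blade frame',(np.array(r[0])-B[:2])@R)
E
python3 crop.py j_side j1 215 290 335 410 6
```

```text
{'t': 14.8, 'q': [0.5682, -0.2635, 2.2432, -0.1416, 0.5576, -1.3449], 'dq': [-0.0022, -0.0005, 0.0027, -0.0002, -0.0009, -0.0004], 'effort': [0.0002, -24.6089, -36.3876, -0.3056, -2.4677, -0.0028], 'tool_pos': [0.4459, 0.349, 0.0997], 'tool_rot': [-0.5529, 2.4769, 0.174], 'contact_force': [-0.9938, 0.2907, -3.3483], 'wrist_torque': [-0.3432, 0.7087, -0.0102], 'opening': 0.0209}
[0.54315086 0.39312937 0.05482768] [2.51870288e+01 9.60042953e-03 4.03778004e-03]
top ((0.5477470755577087, 0.3928329646587372), (0.10019835829734802, 0.127888023853302), 24.7020263671875) in blade frame [ 0.00403308 -0.00222426]
side ((0.548970103263855, 0.3940807282924652), (0.0974661111831665, 0.12886381149291992), 24.989395141601562) in blade frame [ 0.00567084 -0.00161562]
```

View pics/j1.png

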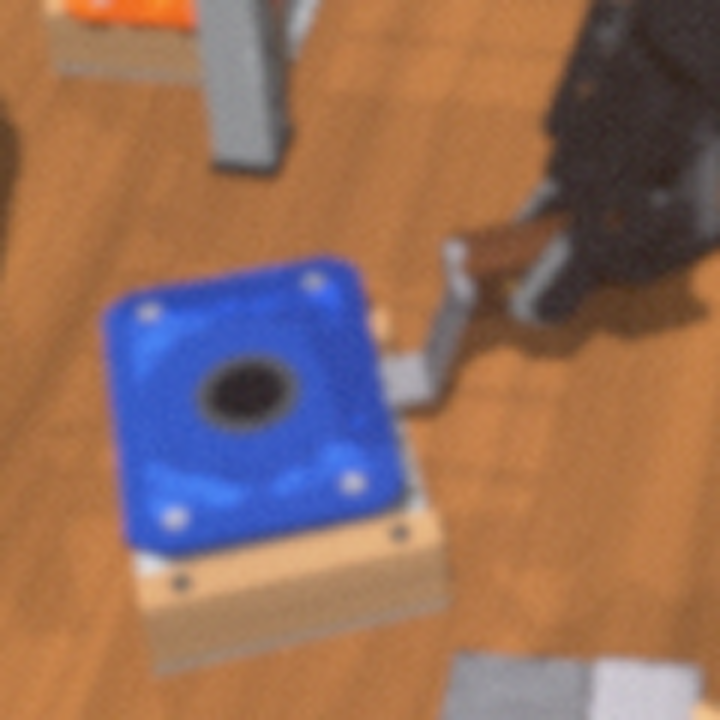

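```bash
python3 - <<'E'
from plan import *
blrows([(.5428,.3929,.057,25.2,1),(.5405,.3918,.075,25.2,2),(.532,.387,.09,25,2),(.47,.355,.10,22,7),(.455,.28,.10,8,8),(.455,.19,.10,-12,9),(.455,.10,.10,-28,9),(.47,0,.10,-40,10),(.485,-.10,.10,-42,10),(.495,-.18,.09,-38,8),(.50,-.24,.08,-20,8),(.50,-.24,.07,2,8),(.515,-.17,.065,7,7),(.54,-.09,.06,4,9)],1,1,2)
E
```

```text
# [ 0.543  0.393  0.057 25.2  ] [ 0.57 -0.27  2.24 -0.14  0.56 -1.35] 
# [ 0.54   0.392  0.075 25.2  ] [ 0.57 -0.31  2.24 -0.13  0.61 -1.36] 
# [ 0.532  0.387  0.09  25.   ] [ 0.57 -0.36  2.25 -0.13  0.65 -1.35] 
# [ 0.47   0.355  0.1   22.   ] [ 0.63 -0.59  2.38 -0.21  0.76 -1.21] 
# [0.455 0.28  0.1   8.   ] [ 0.66 -0.72  2.45 -0.38  0.89 -0.89] 
# [  0.455   0.19    0.1   -12.   ] [ 0.65 -0.71  2.45 -0.53  1.04 -0.52] 
# [  0.455   0.1     0.1   -28.   ] [ 0.55 -0.7   2.45 -0.58  1.13 -0.35] 
# [  0.47   0.     0.1  -40.  ] [ 0.32 -0.69  2.44 -0.58  1.12 -0.36] 
# [  0.485  -0.1     0.1   -42.   ] [ 0.01 -0.78  2.48 -0.48  1.01 -0.66] 
# [  0.495  -0.18    0.09  -38.   ] [-0.32 -0.82  2.52 -0.26  0.87 -1.12] 
# [  0.5   -0.24   0.08 -20.  ] [-0.78 -0.78  2.52  0.32  0.86 -2.15] 
# [ 0.5  -0.24  0.07  2.  ] [-1.02 -0.54  2.41  0.62  1.04 -2.88] 
# [ 0.515 -0.17   0.065  7.   ] [-0.9  -0.61  2.46  0.61  1.03 -2.84] 
# [ 0.54 -0.09  0.06  4.  ] [-0.62 -0.72  2.53  0.48  0.9  -2.48] 
max dq 1.33
[[-0.1,0,-0.2,0,0,0,1],[-0.5,0,-1,0,0,0,1],[-0.9,0,-1.8,0,0,0,1],[-0.9,0,-2.7,0,0,0,1],[-1
[... 2238 characters left out ...]
1,-18.2,0.37,0,0.53,1],[22.5,-49.5,-18.2,0.34,0,0.49,1],[22.8,-49.9,-18.3,0.32,0,0.45,1],[23.1,-50.4,-18.3,0.29,0,0.41,1],[23.4,-50.8,-18.4,0.26,0,0.37,1],[23.6,-51.3,-18.4,0.23,0,0.33,1],[23.2,-50.6,-18,0.23,0,0.32,1],[22.8,-49.9,-17.6,0.22,0,0.31,1],[22.3,-49.2,-17.3,0.21,0,0.3,1],[21.9,-48.5,-16.9,0.2,0,0.29,1],[21.5,-47.8,-16.5,0.2,0,0.28,1],[21.1,-47.1,-16.1,0.19,0,0.27,1],[20.6,-46.4,-15.7,0.18,0,0.26,1],[20.1,-45.7,-15.3,0.19,0,0.26,1],[19.6,-45,-14.9,0.19,0,0.27,1],[19.1,-44.2,-14.5,0.19,0,0.27,1],[18.6,-43.5,-14,0.2,0,0.28,1],[18.1,-42.7,-13.6,0.2,0,0.28,1],[17.6,-42,-13.2,0.2,0,0.29,1],[17.1,-41.2,-12.8,0.21,0,0.29,1],[16.6,-40.5,-12.4,0.21,0,0.3,1],[16.1,-39.7,-11.9,0.21,0,0.3,1]]
```

Call:
arm_command(
  targets=[
    [-0.1,0,-0.2,0,0,0,1],
    [-0.5,0,-1,0,0,0,1],
    [-0.9,0,-1.8,0,0,0,1],
    [-0.9,0,-2.7,0,0,0,1],
    [-1,0,-3.6,0,0,0,1],
    [-0.3,0,-4.3,0.01,0,0.01,1],
    [0.5,0,-5,0.01,0,0.01,1],
    [1.2,0.1,-5.7,0.01,0,0.02,1],
    [1.9,0.1,-6.4,0.02,0,0.03,1],
    [2.7,0.2,-7,0.02,0,0.03,1],
    [3.4,0.2,-7.7,0.03,0,0.04,1],
    [4.1,0.2,-8.4,0.03,0,0.05,1],
    [4.6,-0.2,-8.7,0.05,0,0.07,1],
    [5,-0.6,-9,0.07,0,0.1,1],
    [5.4,-1.1,-9.3,0.08,0,0.12,1],
    [5.8,-1.5,-9.6,0.1,0,0.15,1],
    [6.3,-2,-9.9,0.12,0,0.17,1],
    [6.7,-2.4,-10.2,0.14,0,0.2,1],
    [6.9,-2.6,-10.4,0.15,0,0.21,1],
    [7.0,-2.7,-10.5,0.15,0,0.22,1],
  ],
)

```text
t: 16.8
tool_pos: [0.3507, 0.2745, 0.1457]
tool_rot: [-0.217, 2.521, 0.074]
contact_force: [-0.0, -0.0, -3.1]
opening: 0.0209
```

```bash
cat > cov.py <<'E'
import sys
from plan import *
from geo import *
def cover(tag,z=None,names=('top','side'),lim=None):
    B,e=blade_now();print('blade',B.round(4),e.round(2));zt=B[2]+.0065 if z is None else z
    for n in names:
        d=load(f'{tag}_{n}');hs=cv2.cvtColor(d['pixels'],cv2.COLOR_BGR2HSV);m=cv2.inRange(hs,(105,120,60),(130,255,255))
        v,u=np.indices(m.shape);X=onplane(d,np.stack([u.ravel(),v.ravel()],1),zt).reshape(480,640,3)
        c=B[:2] if lim is None else np.array(lim)
        m[np.hypot(X[...,0]-c[0],X[...,1]-c[1])>.11]=0
        k,l,s,_=cv2.connectedComponentsWithStats(m)
        if k<2: print(n,'none');continue
        k=1+np.argmax(s[1:,4]);W=X[l==k][:,:2].astype(np.float32);r=cv2.minAreaRect(W);t=np.radians(e[0]);R=np.array([[np.cos(t),-np.sin(t)],[np.sin(t),np.cos(t)]])
        print(n,s[k,4],np.round(r[0],4),np.round(r[1],4),round(r[2],1),'in blade frame',((np.array(r[0])-B[:2])@R).round(4))
if __name__=='__main__': cover(sys.argv[1])
E
python3 snap.py k side top; python3 cov.py k
python3 - <<'E'
from plan import *
blrows([(.455,.25,.10,2,3),(.455,.19,.10,-12,6),(.455,.10,.10,-28,8),(.457,.085,.10,-30,2),(.457,.085,.10,-30,1)],1,1,2)
E
```

```text
{'t': 16.9, 'q': [0.6571, -0.7059, 2.4461, -0.3527, 0.8746, -0.9308], 'dq': [-0.0019, 0.0106, -0.0047, -0.0047, -0.0038, -0.002], 'effort': [0.0409, -10.9856, -39.9883, -1.1426, -1.9869, 0.0198], 'tool_pos': [0.3509, 0.2746, 0.1457], 'tool_rot': [-0.217, 2.5208, 0.074], 'contact_force': [-0.0159, 0.1742, -2.4443], 'wrist_torque': [-0.0956, 0.8, 0.0192], 'opening': 0.0208}
blade [0.4563 0.2918 0.1008] [ 9.94 -0.01  0.26]
top 1585 [0.461  0.2899] [0.0992 0.1286] 9.1 in blade frame [ 0.0043 -0.0027]
side 1300 [0.462  0.2928] [0.0958 0.1235] 9.4 in blade frame [ 0.0058 -0.    ]
# [0.455 0.25  0.1   2.   ] [ 0.66 -0.74  2.46 -0.43  0.94 -0.78] 
# [  0.455   0.19    0.1   -12.   ] [ 0.65 -0.71  2.45 -0.53  1.04 -0.52] 
# [  0.455   0.1     0.1   -28.   ] [ 0.55 -0.7   2.45 -0.58  1.13 -0.35] 
# [  0.457   0.085   0.1   -30.   ] [ 0.52 -0.7   2.45 -0.58  1.13 -0.35] 
# [  0.457   0.085   0.1   -30.   ] [ 0.52 -0.7   2.45 -0.58  1.13 -0.35] 
max dq 0.56
[[0.2,-0.9,-0.1,0.03,0,0.04,1],[0.4,-1.7,-0.3,0.06,0,0.07,1],[0.6,-2.6,-0.4,0.08,0,0.11,1],[0.7,-3.2,-0.4,0.11,0,0.14,1],[0.8,-3.7,-0.5,0.13,0,0.18,1],[0.8,-4.3,-0.5,0.15,0,0.21,1],[0.9,-4.9,-0.5,0.18,0,0.24,1],[0.9,-5.4,-0.5,0.2,0,0.28,1],[0.9,-6,-0.6,0.22,0,0.31,1],[0.9,-6.8,-0.6,0.24,0,0.34,1],[1,-7.5,-0.6,0.26,0,0.37,1],[1,-8.3,-0.6,0.28,0,0.4,1],[1,-9.1,-0.6,0.3,0,0.42,1],[1,-9.9,-0.6,0.32,0,0.45,1],[1,-10.7,-0.6,0.34,0,0.48,1],[0.9,-11.5,-0.6,0.36,0,0.51,1],[0.9,-12.3,-0.6,0.38,0,0.54,1],[0.8,-12.9,-0.5,0.39,0,0.55,1],[0.8,-13.5,-0.5,0.4,0,0.57,1],[0.8,-13.5,-0.5,0.4,0,0.57,1]]
```

View pics/k_side.png

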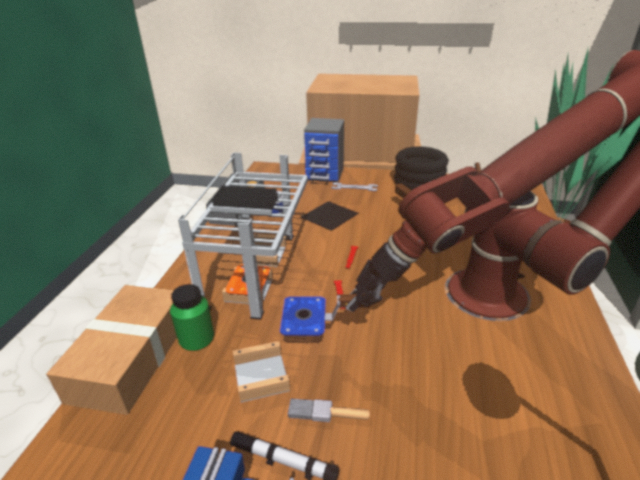

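Cover is carried steadily, no slip (offset unchanged). Continue.

Call:
arm_command(
  targets=[
    [0.2,-0.7,-0.1,0.03,0,0.04,1],
    [0.4,-1.5,-0.3,0.06,0,0.07,1],
    [0.6,-2.4,-0.4,0.08,0,0.11,1],
    [0.7,-3.1,-0.4,0.11,0,0.15,1],
    [0.8,-3.7,-0.5,0.13,0,0.18,1],
    [0.8,-4.3,-0.5,0.15,0,0.21,1],
    [0.9,-4.9,-0.5,0.17,0,0.24,1],
    [0.9,-5.4,-0.5,0.2,0,0.28,1],
    [0.9,-6,-0.6,0.22,0,0.31,1],
    [0.9,-6.8,-0.6,0.24,0,0.34,1],
    [1,-7.5,-0.6,0.26,0,0.37,1],
    [1,-8.3,-0.6,0.28,0,0.4,1],
    [1,-9.1,-0.6,0.3,0,0.42,1],
    [1,-9.9,-0.6,0.32,0,0.45,1],
    [1,-10.7,-0.6,0.34,0,0.48,1],
    [0.9,-11.5,-0.6,0.36,0,0.51,1],
    [0.9,-12.3,-0.6,0.38,0,0.54,1],
    [0.8,-12.9,-0.5,0.39,0,0.56,1],
    [0.8,-13.3,-0.5,0.4,0,0.57,1],
    [0.8,-13.5,-0.5,0.4,0,0.57,1],
  ],
)

```text
t: 18.9
tool_pos: [0.365, 0.1396, 0.1446]
tool_rot: [0.66, 2.457, -0.203]
contact_force: [-0.1, 0.3, -2.6]
opening: 0.0208
```

```bash
python3 - <<'E'
from plan import *
print(blade_now())
blrows([(.458,.08,.10,-31,1),(.47,0,.10,-40,7),(.485,-.10,.10,-42,9),(.488,-.12,.10,-42,2),(.488,-.122,.10,-42,1)],1,1,3)
E
```

```text
(array([0.45675527, 0.08521436, 0.09943772]), array([-30.00266072,   0.16151433,   0.23879956]))
# [  0.458   0.08    0.1   -31.   ] [ 0.51 -0.7   2.44 -0.58  1.13 -0.34] 
# [  0.47   0.     0.1  -40.  ] [ 0.32 -0.69  2.44 -0.58  1.12 -0.36] 
# [  0.485  -0.1     0.1   -42.   ] [ 0.01 -0.78  2.48 -0.48  1.01 -0.66] 
# [  0.488  -0.12    0.1   -42.   ] [-0.06 -0.78  2.49 -0.45  0.98 -0.74] 
# [  0.488  -0.122   0.1   -42.   ] [-0.07 -0.79  2.49 -0.44  0.98 -0.74] 
max dq 0.37
[[-0.3,-0.2,0.2,0.013,-0.003,0.012,1],[-0.9,-0.8,0.6,0.026,-0.003,0.03,1],[-1.5,-1.5,1,0.039,-0.003,0.049,1],[-2.1,-2.2,1.4,0.052,-0.003,0.067,1],[-2.7,-2.8,1.9,0.065,-0.003,0.085,1],[-3.4,-3.5,2.3,0.078,-0.003,0.104,1],[-4,-4.2,2.7,0.091,-0.003,0.122,1],[-4.6,-4.8,3.2,0.104,-0.003,0.14,1],[-5.2,-5.7,3.6,0.106,-0.003,0.144,1],[-5.8,-6.5,4,0.108,-0.003,0.147,1],[-6.3,-7.4,4.4,0.11,-0.003,0.15,1],[-6.9,-8.2,4.8,0.112,-0.003,0.153,1],[-7.5,-9,5.2,0.115,-0.003,0.156,1],[-8.1,-9.9,5.6,0.117,-0.003,0.16,1],[-8.7,-10.7,6,0.119,-0.003,0.163,1],[-9.3,-11.5,6.4,0.121,-0.003,0.166,1],[-9.8,-12.4,6.8,0.124,-0.003,0.169,1],[-10.4,-13.2,7.2,0.124,-0.003,0.169,1],[-10.9,-14,7.5,0.124,-0.003,0.169,1],[-11,-14.1,7.6,0.124,-0.003,0.169,1]]
```

Call:
arm_command(
  targets=[
    [-0.3,-0.2,0.2,0.013,-0.003,0.012,1],
    [-0.9,-0.8,0.6,0.026,-0.003,0.03,1],
    [-1.5,-1.5,1,0.039,-0.003,0.049,1],
    [-2.1,-2.2,1.4,0.052,-0.003,0.067,1],
    [-2.7,-2.8,1.9,0.065,-0.003,0.085,1],
    [-3.4,-3.5,2.3,0.078,-0.003,0.104,1],
    [-4,-4.2,2.7,0.091,-0.003,0.122,1],
    [-4.6,-4.8,3.2,0.104,-0.003,0.14,1],
    [-5.2,-5.7,3.6,0.106,-0.003,0.144,1],
    [-5.8,-6.5,4,0.108,-0.003,0.147,1],
    [-6.3,-7.4,4.4,0.11,-0.003,0.15,1],
    [-6.9,-8.2,4.8,0.112,-0.003,0.153,1],
    [-7.5,-9,5.2,0.115,-0.003,0.156,1],
    [-8.1,-9.9,5.6,0.117,-0.003,0.16,1],
    [-8.7,-10.7,6,0.119,-0.003,0.163,1],
    [-9.3,-11.5,6.4,0.121,-0.003,0.166,1],
    [-9.8,-12.4,6.8,0.124,-0.003,0.169,1],
    [-10.4,-13.2,7.2,0.124,-0.003,0.169,1],
    [-10.8,-13.8,7.5,0.124,-0.003,0.169,1],
    [-11,-14.1,7.6,0.124,-0.003,0.169,1],
  ],
)

```text
t: 20.9
tool_pos: [0.41, -0.0503, 0.1447]
tool_rot: [0.918, 2.384, -0.292]
contact_force: [-0.3, 0.6, -3.1]
opening: 0.0206
```

```bash
python3 snap.py l side top; python3 cov.py l; python3 - <<'E'
from plan import *
blrows([(.489,-.127,.10,-42,1),(.495,-.18,.092,-38,5),(.498,-.22,.085,-28,5),(.50,-.24,.08,-17,5),(.50,-.242,.08,-14,3),(.50,-.242,.08,-14,1)],1,1,3)
E
```

```text
{'t': 21.0, 'q': [-0.0693, -0.7819, 2.4863, -0.443, 0.9806, -0.742], 'dq': [0.0196, -0.0015, 0.0008, 0.0004, 0.0036, 0.0108], 'effort': [-0.4181, -8.3974, -40.2453, -1.558, -1.7102, -0.0684], 'tool_pos': [0.4101, -0.0499, 0.1449], 'tool_rot': [0.9177, 2.3843, -0.2919], 'contact_force': [-0.2156, 0.0572, -2.4279], 'wrist_torque': [0.5164, 0.5829, 0.0185], 'opening': 0.0206}
blade [ 0.4883 -0.1226  0.0999] [-4.209e+01  1.000e-02 -3.000e-02]
top 1599 [ 0.4903 -0.1282] [0.1293 0.0997] 47.4 in blade frame [ 0.0052 -0.0028]
side 517 [ 0.4926 -0.1314] [0.1324 0.1027] 48.7 in blade frame [ 0.0091 -0.0037]
# [  0.489  -0.127   0.1   -42.   ] [-0.09 -0.78  2.49 -0.43  0.97 -0.76] 
# [  0.495  -0.18    0.092 -38.   ] [-0.32 -0.82  2.52 -0.26  0.88 -1.12] 
# [  0.498  -0.22    0.085 -28.   ] [-0.61 -0.84  2.54  0.09  0.84 -1.73] 
# [  0.5   -0.24   0.08 -17.  ] [-0.83 -0.76  2.51  0.38  0.88 -2.27] 
# [  0.5    -0.242   0.08  -14.   ] [-0.87 -0.73  2.5   0.44  0.91 -2.38] 
# [  0.5    -0.242   0.08  -14.   ] [-0.87 -0.73  2.5   0.44  0.91 -2.38] 
max dq 1.23
[[-0.3,-0.3,0.2,-0.001,0,-0.001,1],[-0.8,-1.2,0.8,-0.009,0,-0.012,1],[-1.4,-2,1.4,-0.017,0,-0.024,1],[-2,-2.9,2,-0.025,0,-0.035,1],[-2.5,-3.7,2.6,-0.033,0,-0.047,1],[-3.1,-4.6,3.2,-0.041,0,-0.058,1],[-3.5,-5.5,3.6,-0.062,0,-0.087,1],[-4,-6.4,4.1,-0.082,0,-0.115,1],[-4.4,-7.3,4.6,-0.102,0,-0.144,1],[-4.8,-8.3,5.1,-0.122,0,-0.172,1],[-5.3,-9.2,5.6,-0.142,0,-0.201,1],[-5.6,-9.8,5.9,-0.164,0,-0.232,1],[-5.9,-10.5,6.2,-0.186,-0.001,-0.264,1],[-6.1,-11.2,6.5,-0.208,-0.001,-0.295,1],[-6.5,-11.8,6.9,-0.23,-0.001,-0.327,1],[-6.8,-12.5,7.2,-0.252,-0.001,-0.358,1],[-6.9,-12.7,7.3,-0.262,-0.001,-0.372,1],[-7,-12.9,7.4,-0.272,-0.001,-0.387,1],[-7.1,-13.1,7.4,-0.282,-0.001,-0.401,1],[-7.1,-13.1,7.4,-0.282,-0.001,-0.401,1]]
```

View pics/l_top.png

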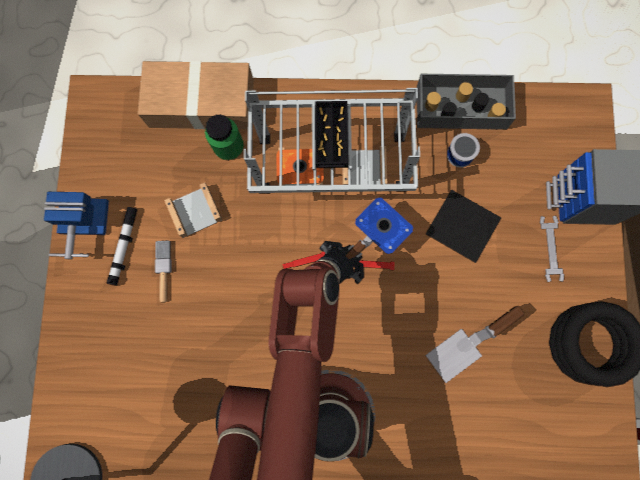

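Call:
arm_command(
  targets=[
    [-0.3,-0.3,0.2,-0.001,0,-0.001,1],
    [-0.8,-1.2,0.8,-0.009,0,-0.012,1],
    [-1.4,-2,1.4,-0.017,0,-0.024,1],
    [-2,-2.9,2,-0.025,0,-0.035,1],
    [-2.5,-3.7,2.6,-0.033,0,-0.047,1],
    [-3.1,-4.6,3.2,-0.041,0,-0.058,1],
    [-3.5,-5.5,3.6,-0.062,0,-0.087,1],
    [-4,-6.4,4.1,-0.082,0,-0.115,1],
    [-4.4,-7.3,4.6,-0.102,0,-0.144,1],
    [-4.8,-8.3,5.1,-0.122,0,-0.172,1],
    [-5.3,-9.2,5.6,-0.142,0,-0.201,1],
    [-5.6,-9.8,5.9,-0.164,0,-0.232,1],
    [-5.9,-10.5,6.2,-0.186,0,-0.264,1],
    [-6.1,-11.2,6.5,-0.208,0,-0.295,1],
    [-6.5,-11.8,6.9,-0.23,0,-0.327,1],
    [-6.8,-12.5,7.2,-0.252,0,-0.358,1],
    [-6.9,-12.7,7.3,-0.262,0,-0.372,1],
    [-7,-12.9,7.4,-0.272,0,-0.387,1],
    [-7.1,-13.1,7.4,-0.282,0,-0.401,1],
    [-7.1,-13.1,7.4,-0.282,0,-0.401,1],
  ],
)

```text
t: 23.0
tool_pos: [0.3965, -0.2152, 0.1252]
tool_rot: [0.309, 2.515, -0.101]
contact_force: [0.2, 0.4, -3.0]
opening: 0.0205
```

```bash
python3 snap.py m side top wrist; python3 cov.py m; python3 - <<'E'
from plan import *
blrows([(.503,-.232,.078,-10,2),(.51,-.20,.07,0,5),(.525,-.14,.06,6,6),(.543,-.09,.055,3.5,5),(.545,-.086,.055,2.8,1),(.545,-.086,.055,2.8,1)],1,1,3)
E
```

```text
{'t': 23.15, 'q': [-0.8675, -0.7355, 2.4962, 0.4363, 0.9104, -2.3816], 'dq': [0.0039, -0.0025, 0.003, 0.0065, -0.0009, -0.0018], 'effort': [-0.1535, -9.2672, -39.7243, 1.4217, -1.753, -0.0018], 'tool_pos': [0.3967, -0.2146, 0.1252], 'tool_rot': [0.3084, 2.5141, -0.0998], 'contact_force': [0.3436, 0.6163, -2.4523], 'wrist_torque': [0.2233, 0.7445, 0.0044], 'opening': 0.0205}
blade [ 0.4999 -0.2418  0.0802] [-13.99   0.08  -0.06]
top 1589 [ 0.5043 -0.246 ] [0.1299 0.1012] 75.6 in blade frame [ 0.0053 -0.0031]
side 489 [ 0.5044 -0.2417] [0.1303 0.0981] 73.7 in blade frame [0.0043 0.0012]
# [  0.503  -0.232   0.078 -10.   ] [-0.89 -0.71  2.49  0.49  0.94 -2.49] 
# [ 0.51 -0.2   0.07  0.  ] [-0.91 -0.65  2.47  0.57  0.99 -2.72] 
# [ 0.525 -0.14   0.06   6.   ] [-0.8  -0.66  2.49  0.57  0.98 -2.72] 
# [ 0.543 -0.09   0.055  3.5  ] [-0.6  -0.7   2.52  0.48  0.87 -2.46] 
# [ 0.545 -0.086  0.055  2.8  ] [-0.58 -0.71  2.53  0.46  0.86 -2.42] 
# [ 0.545 -0.086  0.055  2.8  ] [-0.58 -0.71  2.53  0.46  0.86 -2.42] 
max dq 0.56
[[0,0.1,0.1,-0.021,-0.001,-0.028,1],[0.1,0.3,0.2,-0.041,-0.001,-0.056,1],[0.2,0.6,0.4,-0.061,-0.001,-0.085,1],[0.2,0.8,0.5,-0.081,-0.002,-0.114,1],[0.3,1.1,0.7,-0.101,-0.002,-0.142,1],[0.3,1.4,0.8,-0.121,-0.002,-0.171,1],[0.4,1.7,1,-0.141,-0.002,-0.199,1],[0.5,2.6,1.1,-0.151,-0.002,-0.214,1],[0.5,3.4,1.3,-0.161,-0.002,-0.228,1],[0.6,4.3,1.5,-0.171,-0.002,-0.242,1],[0.6,5.1,1.6,-0.181,-0.002,-0.256,1],[0.7,6,1.8,-0.191,-0.002,-0.271,1],[0.7,6.8,2,-0.201,-0.002,-0.285,1],[0.7,8,2.1,-0.196,-0.002,-0.278,1],[0.7,9.1,2.2,-0.191,-0.002,-0.271,1],[0.7,10.3,2.3,-0.186,-0.002,-0.263,1],[0.7,11.4,2.5,-0.181,-0.002,-0.256,1],[0.7,12.6,2.6,-0.176,-0.002,-0.249,1],[0.6,13.1,2.6,-0.169,-0.002,-0.239,1],[0.6,13.1,2.6,-0.169,-0.002,-0.239,1]]
```

View pics/m_wrist.png

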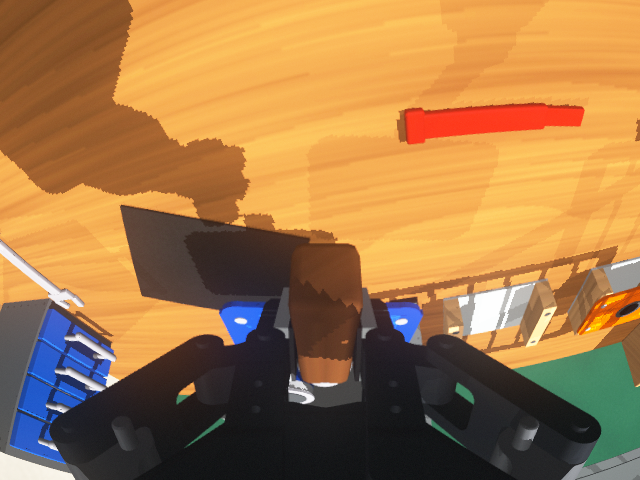

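```bash
cat > ovs.py <<'E'
import sys
from geo import *
tag=sys.argv[1];cx,cy,yaw=map(float,sys.argv[2:5]);x0,y0,x1,y1=map(int,sys.argv[5:9])
d=load(tag);fish='wrist' in tag;S=4;im=cv2.resize(d['pixels'],None,fx=S,fy=S,interpolation=cv2.INTER_CUBIC)
t=np.radians(yaw);R=np.array([[np.cos(t),-np.sin(t)],[np.sin(t),np.cos(t)]])
for ya,yb in((.045,.061),(-.061,-.045)):
    X=[[*(np.array([cx,cy])+R@np.array([sx*.055,y])),.036] for sx,y in((-1,ya),(1,ya),(1,yb),(-1,yb))]
    uv=proj(d,X,fish);cv2.polylines(im,[np.int32(uv*S+S/2)],True,(0,255,0),1)
X=[[*(np.array([cx,cy])+R@np.array([sx*.055,y])),.003] for sx,y in((-1,-.061),(1,-.061),(1,.061),(-1,.061))]
cv2.polylines(im,[np.int32(proj(d,X,fish)*S+S/2)],True,(0,0,255),1)
cv2.imwrite('pics/'+sys.argv[9]+'.png',im[y0*S:y1*S,x0*S:x1*S])
E
python3 ovs.py m_wrist .678 -.0785 2.4 430 260 620 370 m1; python3 ovs.py a_top .678 -.0785 2.4 325 130 425 200 m2
```

```text
(no output)
```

View pics/m1.png

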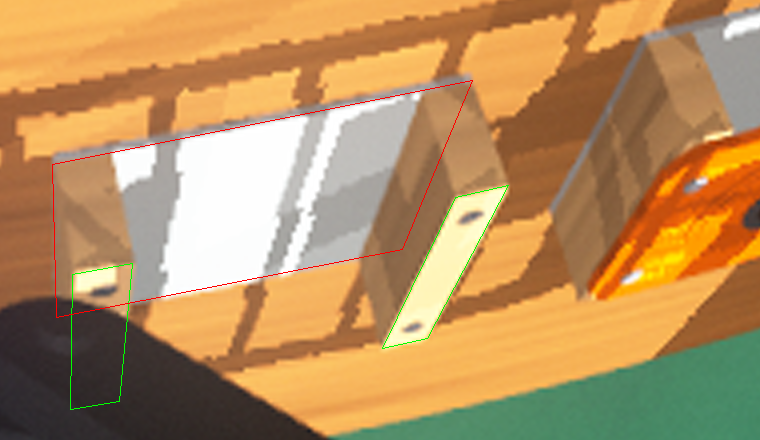

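View pics/m2.png

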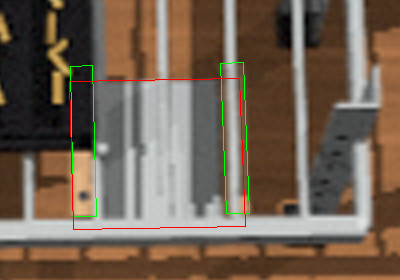

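Call:
arm_command(
  targets=[
    [0,0.1,0.1,-0.021,-0.001,-0.028,1],
    [0.1,0.3,0.2,-0.041,-0.001,-0.056,1],
    [0.2,0.6,0.4,-0.061,-0.001,-0.085,1],
    [0.2,0.8,0.5,-0.081,-0.002,-0.114,1],
    [0.3,1.1,0.7,-0.101,-0.002,-0.142,1],
    [0.3,1.4,0.8,-0.121,-0.002,-0.171,1],
    [0.4,1.8,1,-0.141,-0.002,-0.199,1],
    [0.5,2.6,1.1,-0.151,-0.002,-0.214,1],
    [0.5,3.4,1.3,-0.161,-0.002,-0.228,1],
    [0.6,4.3,1.5,-0.171,-0.002,-0.242,1],
    [0.6,5.2,1.6,-0.181,-0.002,-0.256,1],
    [0.7,6.1,1.8,-0.191,-0.002,-0.271,1],
    [0.7,7.1,2,-0.201,-0.002,-0.285,1],
    [0.7,8.1,2.1,-0.196,-0.002,-0.278,1],
    [0.7,9.2,2.2,-0.191,-0.002,-0.271,1],
    [0.7,10.3,2.3,-0.186,-0.002,-0.263,1],
    [0.7,11.4,2.5,-0.181,-0.002,-0.256,1],
    [0.7,12.4,2.6,-0.176,-0.002,-0.249,1],
    [0.6,13.0,2.6,-0.169,-0.002,-0.239,1],
    [0.6,13.1,2.6,-0.169,-0.002,-0.239,1],
  ],
)

```text
t: 25.15
tool_pos: [0.4382, -0.0885, 0.1]
tool_rot: [-0.064, 2.528, 0.02]
contact_force: [-0.6, 0.8, -2.3]
opening: 0.0207
```

```bash
python3 snap.py n side top wrist; python3 cov.py n; python3 - <<'E'
from plan import *
blrows([(.55,-.0845,.053,2.7,1),(.575,-.0808,.048,2.4,3),(.655,-.077,.046,2.4,8),(.6729,-.0762,.046,2.4,4),(.6729,-.0762,.046,2.4,2)],1,2,3)
E
python3 crop.py n_top n1 300 130 430 240 5
```

```text
{'t': 25.3, 'q': [-0.5795, -0.7078, 2.5261, 0.4617, 0.8604, -2.421], 'dq': [-0.0125, 0.001, -0.0024, -0.0011, -0.0006, -0.0002], 'effort': [0.3276, -9.4616, -38.7133, 1.4407, -1.6539, 0.0009], 'tool_pos': [0.4382, -0.0897, 0.1002], 'tool_rot': [-0.062, 2.5278, 0.0185], 'contact_force': [0.7201, -0.5719, -2.4244], 'wrist_torque': [-0.0247, 0.8275, 0.0389], 'opening': 0.0208}
blade [ 0.5449 -0.0859  0.0553] [ 2.83 -0.01 -0.  ]
top 1377 [ 0.5472 -0.0861] [0.0936 0.128 ] 2.8 in blade frame [ 0.0022 -0.0003]
side 577 [ 0.5527 -0.0835] [0.0984 0.128 ] 4.2 in blade frame [0.0079 0.002 ]
# [ 0.55  -0.084  0.053  2.7  ] [-0.56 -0.68  2.52  0.46  0.84 -2.41] 
# [ 0.575 -0.081  0.048  2.4  ] [-0.51 -0.57  2.46  0.45  0.76 -2.37] 
# [ 0.655 -0.077  0.046  2.4  ] [-0.4  -0.29  2.28  0.43  0.63 -2.3 ] 
# [ 0.673 -0.076  0.046  2.4  ] [-0.38 -0.24  2.24  0.42  0.61 -2.28] 
# [ 0.673 -0.076  0.046  2.4  ] [-0.38 -0.24  2.24  0.42  0.61 -2.28] 
max dq 0.4
[[-0.29,0.13,0.48,0.001,0,0.002,1],[-0.88,0.24,1.1,0.002,0,0.003,1],[-1.47,0.34,1.72,0.003,0,0.005,1],[-2.06,0.44,2.34,0.004,0,0.006,1],[-2.87,0.44,2.94,0.004,0,0.006,1],[-3.67,0.44,3.53,0.004,0,0.006,1],[-4.47,0.43,4.13,0.004,0,0.006,1],[-5.28,0.43,4.73,0.004,0,0.006,1],[-6.08,0.43,5.32,0.004,0,0.006,1],[-6.89,0.43,5.92,0.004,0,0.006,1],[-7.69,0.43,6.52,0.004,0,0.006,1],[-8.5,0.43,7.11,0.004,0,0.006,1],[-8.86,0.43,7.37,0.004,0,0.006,1],[-9.23,0.42,7.63,0.004,0,0.006,1],[-9.6,0.42,7.89,0.004,0,0.006,1],[-9.96,0.42,8.14,0.004,0,0.006,1],[-9.96,0.42,8.14,0.004,0,0.006,1],[-9.96,0.42,8.14,0.004,0,0.006,1]]
```

View pics/n1.png

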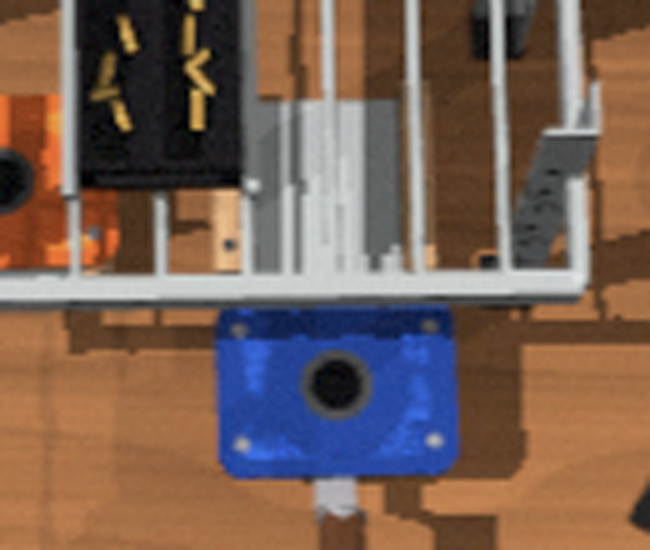

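View pics/n_side.png

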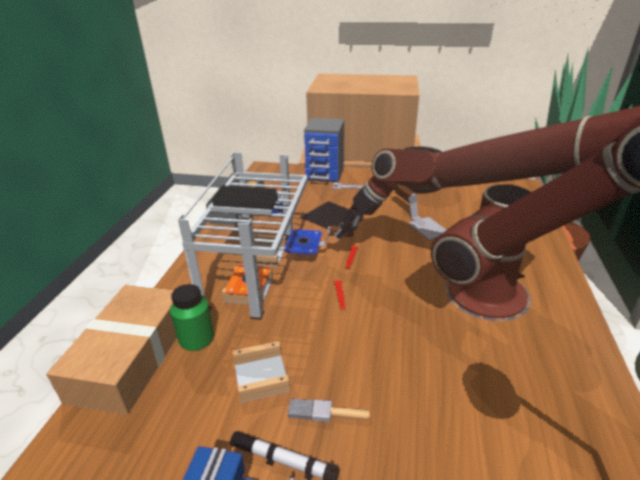

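Call:
arm_command(
  targets=[
    [-0.29,0.1,0.48,0.001,0,0.002,1],
    [-0.88,0.2,1.1,0.002,0,0.003,1],
    [-1.47,0.3,1.72,0.003,0,0.005,1],
    [-2.06,0.35,2.34,0.004,0,0.006,1],
    [-2.87,0.37,2.94,0.004,0,0.006,1],
    [-3.67,0.37,3.53,0.004,0,0.006,1],
    [-4.47,0.37,4.13,0.004,0,0.006,1],
    [-5.28,0.37,4.73,0.004,0,0.006,1],
    [-6.08,0.37,5.32,0.004,0,0.006,1],
    [-6.89,0.37,5.92,0.004,0,0.006,1],
    [-7.69,0.37,6.52,0.004,0,0.006,1],
    [-8.5,0.37,7.11,0.004,0,0.006,1],
    [-8.86,0.37,7.37,0.004,0,0.006,1],
    [-9.23,0.37,7.63,0.004,0,0.006,1],
    [-9.6,0.37,7.89,0.004,0,0.006,1],
    [-9.96,0.37,8.14,0.004,0,0.006,1],
    [-9.96,0.37,8.14,0.004,0,0.006,1],
    [-9.96,0.37,8.14,0.004,0,0.006,1],
  ],
)

```text
t: 27.1
tool_pos: [0.5661, -0.0797, 0.0909]
tool_rot: [-0.053, 2.528, 0.016]
contact_force: [0.8, 0.2, -2.5]
opening: 0.0208
```

```bash
python3 snap.py o side top wrist; python3 cov.py o; python3 crop.py o_top o1 300 130 430 240 5; python3 crop.py o_side o2 210 180 360 300 5
```

```text
{'t': 27.25, 'q': [-0.3834, -0.237, 2.2393, 0.4248, 0.6121, -2.2802], 'dq': [-0.0, -0.0016, 0.0009, 0.0006, -0.0012, 0.0003], 'effort': [0.0084, -24.9159, -35.6171, 0.9406, -1.92, -0.0025], 'tool_pos': [0.5659, -0.0797, 0.0909], 'tool_rot': [-0.0529, 2.5279, 0.0158], 'contact_force': [-0.2089, -0.4285, -2.8766], 'wrist_torque': [0.0165, 0.7562, -0.0035], 'opening': 0.0206}
blade [ 0.6727 -0.0766  0.046 ] [ 2.42 -0.01  0.01]
top 439 [ 0.6772 -0.106 ] [0.0985 0.036 ] 0.7 in blade frame [ 0.0033 -0.0295]
side 42 [ 0.6768 -0.0625] [0.0494 0.017 ] 9.6 in blade frame [0.0046 0.0139]
```

View pics/o1.png

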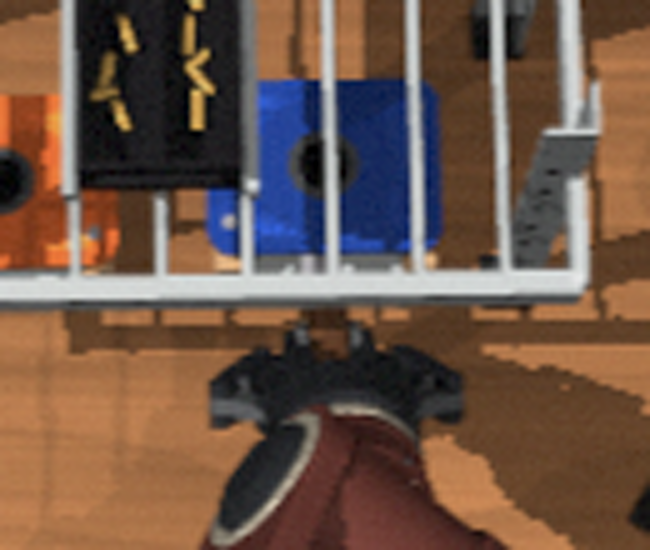

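View pics/o2.png

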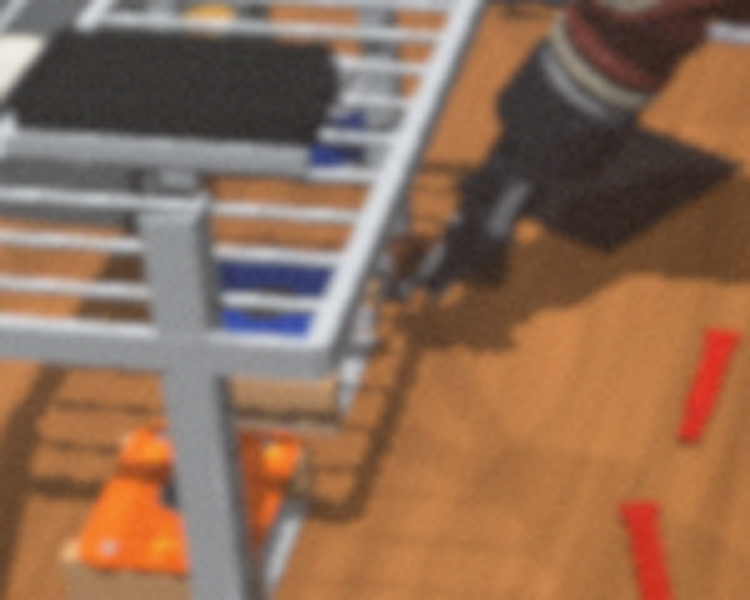

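View pics/o_wrist.png

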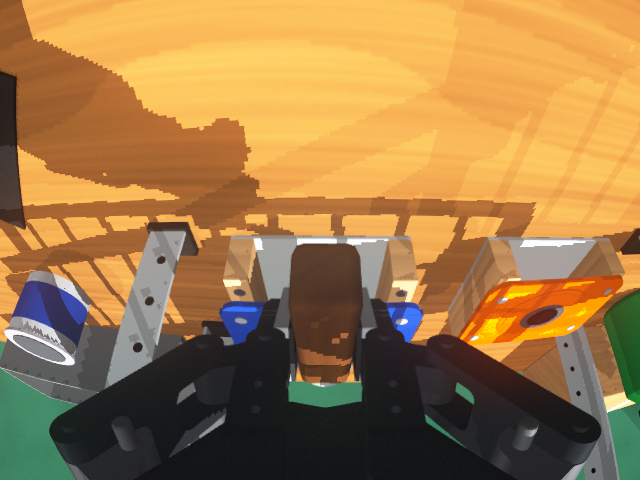

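```bash
python3 - <<'E'
from plan import *
from geo import *
d=load('o_top');print(onplane(d,[(364.6,163)],.0525))
B,e=blade_now();x,y,h=B[0],B[1],2.4
blrows([(x,y,.040,h,4),(x,y,.031,h,9),(x,y,.017,h,5),(x,y,.017,h,2)],1,2,3)
E
```

```text
[[ 0.67639826 -0.07860637  0.0525    ]]
# [ 0.673 -0.077  0.04   2.4  ] [-0.38 -0.23  2.24  0.43  0.6  -2.29] 
# [ 0.673 -0.077  0.031  2.4  ] [-0.38 -0.21  2.24  0.45  0.58 -2.31] 
# [ 0.673 -0.077  0.017  2.4  ] [-0.38 -0.18  2.25  0.47  0.55 -2.33] 
# [ 0.673 -0.077  0.017  2.4  ] [-0.38 -0.18  2.25  0.47  0.55 -2.33] 
max dq 0.06
[[0.08,0,0.12,0,0,0,1],[0.17,0,0.24,0,0,0,1],[0.26,0,0.37,0,0,0,1],[0.34,0,0.49,0,0,0,1],[0.4,0,0.57,0,0,0,1],[0.46,0,0.65,0,0,0,1],[0.52,0,0.74,0,0,0,1],[0.57,0,0.82,0,0,0,1],[0.63,0,0.9,0,0,0,1],[0.69,0,0.98,0,0,0,1],[0.75,0,1.06,0,0,0,1],[0.8,0,1.15,0,0,0,1],[0.86,0,1.23,0,0,0,1],[1.02,0,1.46,0,0,0,1],[1.18,0,1.69,0,0,0,1],[1.35,0.01,1.91,0,0,0,1],[1.51,0.01,2.14,0,0,0,1],[1.67,0.01,2.37,0,0,0,1],[1.67,0.01,2.37,0,0,0,1],[1.67,0.01,2.37,0,0,0,1]]
```

Call:
arm_command(
  targets=[
    [0.08,0,0.12,0,0,0,1],
    [0.17,0,0.24,0,0,0,1],
    [0.26,0,0.37,0,0,0,1],
    [0.34,0,0.49,0,0,0,1],
    [0.4,0,0.57,0,0,0,1],
    [0.46,0,0.65,0,0,0,1],
    [0.52,0,0.74,0,0,0,1],
    [0.57,0,0.82,0,0,0,1],
    [0.63,0,0.9,0,0,0,1],
    [0.69,0,0.98,0,0,0,1],
    [0.75,0,1.06,0,0,0,1],
    [0.8,0,1.15,0,0,0,1],
    [0.86,0,1.23,0,0,0,1],
    [1.02,0,1.46,0,0,0,1],
    [1.18,0,1.69,0,0,0,1],
    [1.35,0,1.91,0,0,0,1],
    [1.51,0,2.14,0,0,0,1],
    [1.67,0,2.37,0,0,0,1],
    [1.67,0,2.37,0,0,0,1],
    [1.67,0,2.37,0,0,0,1],
  ],
)

```text
t: 29.25
tool_pos: [0.5659, -0.0797, 0.0617]
tool_rot: [-0.053, 2.528, 0.016]
contact_force: [0.7, -0.5, -2.2]
opening: 0.0204
```

```bash
python3 snap.py p side top wrist; python3 crop.py p_top p1 300 130 430 240 5; python3 crop.py p_wrist p2 190 200 460 360 3; python3 - <<'E'
from plan import *
B,e=blade_now();print(B,e)
blrows([(.655,-.0774,.017,2.4,4),(.56,-.0815,.018,2.4,9),(.541,-.082,.022,2.4,3),(.541,-.082,.022,2.4,1)],1,2,3)
E
```

```text
{'t': 29.4, 'q': [-0.3835, -0.1787, 2.2486, 0.4696, 0.5508, -2.3338], 'dq': [-0.0011, -0.001, 0.0013, 0.0018, 0.0008, -0.0015], 'effort': [0.0018, -25.0844, -33.0266, 0.7921, -1.587, -0.0005], 'tool_pos': [0.5661, -0.0798, 0.0621], 'tool_rot': [-0.0528, 2.5276, 0.0157], 'contact_force': [0.7303, -0.3403, -1.4065], 'wrist_torque': [0.0043, 0.5327, -0.0185], 'opening': 0.0206}
[ 0.67285205 -0.07671005  0.01727144] [ 2.41301048e+00 -3.02140477e-02  4.62588037e-04]
# [ 0.655 -0.077  0.017  2.4  ] [-0.4  -0.23  2.29  0.48  0.57 -2.35] 
# [ 0.56  -0.082  0.018  2.4  ] [-0.53 -0.56  2.51  0.5   0.72 -2.45] 
# [ 0.541 -0.082  0.022  2.4  ] [-0.57 -0.66  2.56  0.49  0.78 -2.45] 
# [ 0.541 -0.082  0.022  2.4  ] [-0.57 -0.66  2.56  0.49  0.78 -2.45] 
max dq 0.44
[[0.36,0,-0.25,0,0.001,0,1],[0.73,0,-0.51,0,0.001,0,1],[1.1,0.01,-0.76,0,0.001,0,1],[1.47,0.01,-1.01,0,0.001,0,1],[2.33,0.01,-1.63,0,0.001,0,1],[3.19,0,-2.24,0,0.001,0,1],[4.04,0,-2.86,0,0.001,0,1],[4.9,0,-3.48,0,0.001,0,1],[5.76,0,-4.1,0,0.001,0,1],[6.62,0,-4.71,0,0.001,0,1],[7.47,0,-5.33,0,0.001,0,1],[8.33,-0.01,-5.95,0,0.001,0,1],[9.19,-0.01,-6.57,0,0.001,0,1],[9.63,0,-7.04,0,0.001,0,1],[10.07,0.01,-7.51,0,0.001,0,1],[10.51,0.02,-7.99,0,0.001,0,1],[10.51,0.02,-7.99,0,0.001,0,1]]
```

View pics/p1.png

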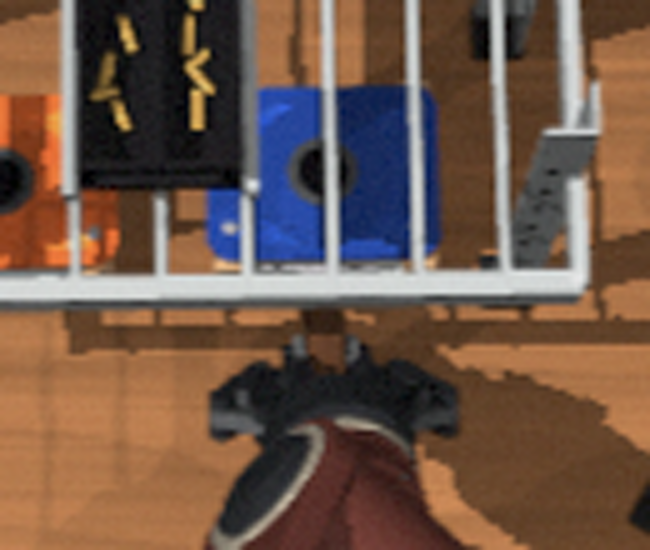

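Call:
arm_command(
  targets=[
    [0.36,0,-0.25,0,0.001,0,1],
    [0.73,0,-0.51,0,0.001,0,1],
    [1.1,0,-0.76,0,0.001,0,1],
    [1.47,0,-1.01,0,0.001,0,1],
    [2.33,0,-1.63,0,0.001,0,1],
    [3.19,0,-2.24,0,0.001,0,1],
    [4.04,0,-2.86,0,0.001,0,1],
    [4.9,0,-3.48,0,0.001,0,1],
    [5.76,0,-4.1,0,0.001,0,1],
    [6.62,0,-4.71,0,0.001,0,1],
    [7.47,0,-5.33,0,0.001,0,1],
    [8.33,0,-5.95,0,0.001,0,1],
    [9.19,0,-6.57,0,0.001,0,1],
    [9.63,0,-7.04,0,0.001,0,1],
    [10.07,0,-7.51,0,0.001,0,1],
    [10.5,0,-8,0,0.001,0,1],
    [10.5,0,-8,0,0.001,0,1],
  ],
)

```text
t: 31.1
tool_pos: [0.4338, -0.0854, 0.067]
tool_rot: [-0.052, 2.528, 0.015]
contact_force: [0.4, 0.6, -2.2]
opening: 0.0212
```

```bash
python3 snap.py q side top wrist; python3 - <<'E'
from plan import *
from geo import *
B,e=blade_now();print(B,e)
# blue in top through wires at z=.04; wrist
for n in('top','wrist'):
    d=load('q_'+n);hs=cv2.cvtColor(d['pixels'],cv2.COLOR_BGR2HSV);m=cv2.inRange(hs,(105,120,40),(130,255,255))
    v,u=np.indices(m.shape);X=onplane(d,np.stack([u.ravel(),v.ravel()],1),.04,n=='wrist').reshape(480,640,3)
    m[np.hypot(X[...,0]-.678,X[...,1]+.0785)>.095]=0
    W=X[m>0][:,:2].astype(np.float32);t=np.radians(2.4);R=np.array([[np.cos(t),-np.sin(t)],[np.sin(t),np.cos(t)]])
    L=(W-[.678,-.0785])@R;print(n,len(L),'extent in strips frame',np.percentile(L,[0.5,99.5],axis=0).round(4).tolist(), cv2.minAreaRect(W))
blrows([(.535,-.10,.025,2.4,3),(.51,-.16,.03,0,5),(.495,-.22,.05,-8,5),(.48,-.27,.08,-18,5),(.478,-.285,.085,-20,2)],1,1,2)
E
```

```text
{'t': 31.25, 'q': [-0.5705, -0.6574, 2.5593, 0.4885, 0.7789, -2.4539], 'dq': [0.0047, 0.012, -0.0066, -0.0008, 0.0018, 0.0017], 'effort': [-0.0757, -9.4213, -36.309, 1.1853, -1.3919, -0.001], 'tool_pos': [0.4344, -0.0854, 0.0671], 'tool_rot': [-0.0527, 2.5282, 0.0152], 'contact_force': [0.5888, 0.8073, -1.6546], 'wrist_torque': [-0.0296, 0.5355, -0.0042], 'opening': 0.0212}
[ 0.54112391 -0.08231531  0.02223452] [ 2.40259967  0.00360955 -0.01911904]
top 955 extent in strips frame [[-0.0502, -0.0622], [0.0485, 0.063]] ((0.6778491139411926, -0.0774005651473999), (0.09896397590637207, 0.12804344296455383), 1.1894865036010742)
wrist 1206 extent in strips frame [[-0.062, -0.0327], [0.0236, 0.0387]] ((0.6608019471168518, -0.07538118958473206), (0.07433619350194931, 0.09115857630968094), 89.79509735107422)
# [ 0.535 -0.1    0.025  2.4  ] [-0.63 -0.66  2.56  0.52  0.81 -2.52] 
# [ 0.51 -0.16  0.03  0.  ] [-0.82 -0.68  2.55  0.57  0.9  -2.67] 
# [ 0.495 -0.22   0.05  -8.   ] [-0.91 -0.7   2.53  0.53  0.91 -2.58] 
# [  0.48  -0.27   0.08 -18.  ] [-0.93 -0.76  2.51  0.43  0.92 -2.37] 
# [  0.478  -0.285   0.085 -20.   ] [-0.94 -0.75  2.49  0.42  0.91 -2.34] 
max dq 0.43
[[0.1,-0.6,-0.2,0,0,0,1],[0.3,-1.2,-0.4,0,0,0,1],[0.4,-1.7,-0.6,0,0,0,1],[0.8,-2.8,-1,0,0,0.01,1],[1.2,-3.9,-1.4,0.01,0,0.01,1],[1.6,-5,-1.8,0.01,0,0.02,1],[2,-6.1,-2.2,0.02,0,0.03,1],[2.4,-7.2,-2.6,0.02,0,0.03,1],[2.4,-8.1,-3.1,0.04,0,0.06,1],[2.4,-9,-3.6,0.06,0,0.08,1],[2.5,-9.9,-4.1,0.07,0,0.1,1],[2.5,-10.8,-4.6,0.09,0,0.13,1],[2.5,-11.6,-5.1,0.1,0,0.15,1],[2.4,-12.3,-5.8,0.12,0,0.18,1],[2.2,-12.9,-6.4,0.14,0,0.21,1],[2.1,-13.5,-7,0.16,0,0.23,1],[1.9,-14.2,-7.6,0.18,0,0.26,1],[1.7,-14.8,-8.3,0.2,0,0.29,1],[1.6,-15.4,-8.5,0.21,0,0.31,1],[1.5,-15.9,-8.7,0.22,0,0.32,1]]
```

Call:
arm_command(
  targets=[
    [0.1,-0.6,-0.2,0,0,0,1],
    [0.3,-1.2,-0.4,0,0,0,1],
    [0.4,-1.7,-0.6,0,0,0,1],
    [0.8,-2.8,-1,0,0,0.01,1],
    [1.2,-3.9,-1.4,0.01,0,0.01,1],
    [1.6,-5,-1.8,0.01,0,0.02,1],
    [2,-6.1,-2.2,0.02,0,0.03,1],
    [2.4,-7.2,-2.6,0.02,0,0.03,1],
    [2.4,-8.1,-3.1,0.04,0,0.06,1],
    [2.4,-9,-3.6,0.06,0,0.08,1],
    [2.5,-9.9,-4.1,0.07,0,0.1,1],
    [2.5,-10.8,-4.6,0.09,0,0.13,1],
    [2.5,-11.6,-5.1,0.1,0,0.15,1],
    [2.4,-12.3,-5.8,0.12,0,0.18,1],
    [2.2,-12.9,-6.4,0.14,0,0.21,1],
    [2.1,-13.5,-7,0.16,0,0.23,1],
    [1.9,-14.2,-7.6,0.18,0,0.26,1],
    [1.7,-14.8,-8.3,0.2,0,0.29,1],
    [1.6,-15.4,-8.5,0.21,0,0.31,1],
    [1.5,-15.9,-8.7,0.22,0,0.32,1],
  ],
)

```text
t: 33.25
tool_pos: [0.3787, -0.2473, 0.1302]
tool_rot: [0.44, 2.496, -0.135]
contact_force: [0.3, 0.4, -1.7]
opening: 0.0204
```

```bash
python3 - <<'E'
from plan import *
print(blade_now())
blrows([(.485,-.33,.07,-30,5),(.498,-.3665,.045,-41.7,6),(.498,-.3665,.03,-41.7,3),(.498,-.3665,.03,-41.7,2)],1,1,2)
E
```

```text
(array([ 0.4786562 , -0.28479258,  0.08524476]), array([-1.98925321e+01,  1.50957738e-02,  2.10935854e-01]))
# [  0.485  -0.33    0.07  -30.   ] [-0.88 -0.61  2.45  0.3   0.75 -2.09] 
# [  0.498  -0.366   0.045 -41.7  ] [-0.77 -0.43  2.38  0.04  0.58 -1.64] 
# [ 4.98e-01 -3.66e-01  3.00e-02 -4.17e+01] [-0.77 -0.4   2.39  0.05  0.54 -1.64] 
# [ 4.98e-01 -3.66e-01  3.00e-02 -4.17e+01] [-0.77 -0.4   2.39  0.05  0.54 -1.64] 
max dq 0.84
[[-0.2,-0.4,0.5,0.02,0,0.03,1],[-0.4,-0.8,1,0.04,0,0.06,1],[-0.6,-1.3,1.5,0.06,0,0.08,1],[-0.8,-1.7,2.1,0.08,0,0.11,1],[-1,-2.1,2.6,0.1,0,0.14,1],[-1.2,-2.3,3.2,0.12,0,0.17,1],[-1.4,-2.4,3.8,0.14,0,0.2,1],[-1.5,-2.6,4.5,0.16,0,0.23,1],[-1.7,-2.7,5.1,0.18,0,0.25,1],[-1.9,-2.9,5.7,0.2,0,0.28,1],[-2.1,-3.1,6.4,0.22,0,0.31,1],[-1.8,-3.1,6.8,0.22,0,0.31,1],[-1.5,-3.1,7.2,0.22,0,0.31,1],[-1.3,-3.1,7.6,0.22,0,0.31,1],[-1.3,-3.1,7.6,0.22,0,0.31,1],[-1.3,-3.1,7.6,0.22,0,0.31,1]]
```

Call:
arm_command(
  targets=[
    [-0.2,-0.4,0.5,0.02,0,0.03,1],
    [-0.4,-0.8,1,0.04,0,0.06,1],
    [-0.6,-1.3,1.5,0.06,0,0.08,1],
    [-0.8,-1.7,2.1,0.08,0,0.11,1],
    [-1,-2.1,2.6,0.1,0,0.14,1],
    [-1.2,-2.3,3.2,0.12,0,0.17,1],
    [-1.4,-2.4,3.8,0.14,0,0.2,1],
    [-1.5,-2.6,4.5,0.16,0,0.23,1],
    [-1.7,-2.7,5.1,0.18,0,0.25,1],
    [-1.9,-2.9,5.7,0.2,0,0.28,1],
    [-2.1,-3.1,6.4,0.22,0,0.31,1],
    [-1.8,-3.1,6.8,0.22,0,0.31,1],
    [-1.5,-3.1,7.2,0.22,0,0.31,1],
    [-1.3,-3.1,7.6,0.22,0,0.31,1],
    [-1.3,-3.1,7.6,0.22,0,0.31,1],
  ],
)

```text
t: 34.75
tool_pos: [0.4185, -0.2944, 0.0741]
tool_rot: [0.911, 2.389, -0.285]
contact_force: [-0.9, 0.8, -2.2]
opening: 0.0206
```

```bash
python3 - <<'E'
from plan import *
print(blade_now())
blrows([(.498,-.3665,.010,-41.7,5),(.498,-.3665,.0032,-41.7,7),(.498,-.3665,.0032,-41.7,3)],1,2,3)
E
```

```text
(array([ 0.4973048 , -0.36628027,  0.02888794]), array([-41.68146445,   0.17945985,   0.11472052]))
# [ 4.98e-01 -3.66e-01  1.00e-02 -4.17e+01] [-0.77 -0.35  2.4   0.05  0.48 -1.65] 
# [ 4.98e-01 -3.66e-01  3.00e-03 -4.17e+01] [-0.77 -0.34  2.4   0.05  0.47 -1.65] 
# [ 4.98e-01 -3.66e-01  3.00e-03 -4.17e+01] [-0.77 -0.34  2.4   0.05  0.47 -1.65] 
max dq 0.15
[[0.24,0.02,0.34,0.002,-0.003,-0.001,1],[0.44,0.02,0.65,0.002,-0.003,-0.001,1],[0.65,0.03,0.97,0.002,-0.003,-0.001,1],[0.85,0.03,1.29,0.002,-0.003,-0.001,1],[1.06,0.04,1.61,0.002,-0.003,-0.001,1],[1.11,0.04,1.69,0.002,-0.003,-0.001,1],[1.17,0.04,1.77,0.002,-0.003,-0.001,1],[1.23,0.04,1.84,0.002,-0.003,-0.001,1],[1.28,0.04,1.92,0.002,-0.003,-0.001,1],[1.34,0.04,2,0.002,-0.003,-0.001,1],[1.39,0.04,2.08,0.002,-0.003,-0.001,1],[1.45,0.04,2.16,0.002,-0.003,-0.001,1],[1.45,0.04,2.16,0.002,-0.003,-0.001,1],[1.45,0.04,2.16,0.002,-0.003,-0.001,1],[1.45,0.04,2.16,0.002,-0.003,-0.001,1]]
```

Call:
arm_command(
  targets=[
    [0.24,0.02,0.34,0.002,-0.003,0,1],
    [0.44,0.02,0.65,0.002,-0.003,0,1],
    [0.65,0.03,0.97,0.002,-0.003,0,1],
    [0.85,0.03,1.29,0.002,-0.003,0,1],
    [1.06,0.04,1.61,0.002,-0.003,0,1],
    [1.11,0.04,1.69,0.002,-0.003,0,1],
    [1.17,0.04,1.77,0.002,-0.003,0,1],
    [1.23,0.04,1.84,0.002,-0.003,0,1],
    [1.28,0.04,1.92,0.002,-0.003,0,1],
    [1.34,0.04,2,0.002,-0.003,0,1],
    [1.39,0.04,2.08,0.002,-0.003,0,1],
    [1.45,0.04,2.16,0.002,-0.003,0,1],
    [1.45,0.04,2.16,0.002,-0.003,0,1],
    [1.45,0.04,2.16,0.002,-0.003,0,1],
  ],
)

```text
t: 36.15
tool_pos: [0.4192, -0.2944, 0.0482]
tool_rot: [0.911, 2.386, -0.289]
contact_force: [-0.1, -1.0, -1.9]
opening: 0.0205
```

```bash
python3 - <<'E'
from plan import *
print(blade_now()); o=cur()[2];print(o['contact_force'],o['wrist_torque'],o['opening'])
E
```

```text
(array([ 0.49795602, -0.36657195,  0.00325698]), array([-4.17478955e+01, -6.44061887e-04,  1.89114992e-02]))
[-0.12665816 -1.00710552 -1.88017891] [0.36228823 0.36968115 0.01557427] 0.020513932251915543
```

Call:
arm_command(
  targets=[
    [0.02,0,0.03,0,0,0,1],
    [0.03,0,0.05,0,0,0,1],
    [0.03,0,0.05,0,0,0,1],
    [0.03,0,0.05,0,0,0,1],
  ],
  squeeze=20,
)

```text
t: 36.55
tool_pos: [0.4195, -0.2946, 0.0479]
tool_rot: [0.91, 2.385, -0.289]
contact_force: [-0.9, 0.1, 1.3]
opening: 0.0207
```

```bash
python3 - <<'E'
from plan import *
print(blade_now()); o=cur()[2];print(o['contact_force'],o['wrist_torque'],o['opening'])
E
```

```text
(array([ 0.49823694, -0.36681517,  0.00311271]), array([-4.17479018e+01, -4.39073625e-02,  1.87512490e-02]))
[-0.92477183  0.07004148  1.27692404] [ 0.22326583  0.31260755 -0.02781522] 0.02074779875934768
```

Contact with the mat (force turned from −1.9 to +1.3 N). Open.

Call:
arm_command(
  targets=[
    [0,0,0,0,0,0,0.4],
    [0,0,0,0,0,0,0.1],
    [0,0,0,0,0,0,-0.3],
    [0,0,0,0,0,0,-1],
    [0,0,0,0,0,0,-1],
    [0,0,0,0,0,0,-1],
    [0,0,0,0,0,0,-1],
    [0,0,0,0,0,0,-1],
    [0,0,0,0,0,0,-1],
  ],
)

```text
t: 37.45
tool_pos: [0.4194, -0.2947, 0.0479]
tool_rot: [0.91, 2.385, -0.289]
contact_force: [-0.1, -0.1, 0.1]
opening: 0.0856
```

```bash
python3 snap.py r wrist; python3 - <<'E'
from plan import *
from geo import *
d=load('r_wrist');hs=cv2.cvtColor(d['pixels'],cv2.COLOR_BGR2HSV)
d2=load('d_wrist');
for D in(d2,d):
    h=cv2.cvtColor(D['pixels'],cv2.COLOR_BGR2HSV);m=cv2.inRange(h,(0,90,20),(20,230,140));m[:240]=0;m[400:]=0;m[:,:270]=0;m[:,375:]=0
    k,l,s,_=cv2.connectedComponentsWithStats(m);print(s[1+np.argmax(s[1:,4])])
p,R,o=cur();print(o['opening'],p)
u=R.inv().apply([0,0,.10])*100;print(u)
E
```

```text
{'t': 37.5, 'q': [-0.7698, -0.3343, 2.399, 0.0514, 0.4641, -1.6503], 'dq': [0.0001, -0.002, 0.0009, 0.0007, 0.0007, 0.0005], 'effort': [0.0003, -17.8357, -32.2724, 0.0639, -1.815, -0.0001], 'tool_pos': [0.4195, -0.2946, 0.0479], 'tool_rot': [0.9102, 2.3855, -0.289], 'contact_force': [-0.3495, -0.7413, 0.1979], 'wrist_torque': [0.197, 0.1833, -0.0337], 'opening': 0.0856}
[ 270  240  105  144 8821]
[ 270  240  105  140 8673]
0.08563435318775099 [ 0.41945912 -0.29462459  0.04791658]
[-5.75925137e+00 -4.44420297e-03 -8.17502318e+00]
```

Call:
arm_command(
  targets=[
    [-0.3,0,-0.4,0,0,0,-1],
    [-0.9,0,-1.2,0,0,0,-1],
    [-1.7,0,-2.4,0,0,0,-1],
    [-2.6,0,-3.7,0,0,0,-1],
    [-3.5,0,-4.9,0,0,0,-1],
    [-4.6,0,-6.5,0,0,0,-1],
    [-5.8,0,-8.2,0,0,0,-1],
    [-6.9,0,-9.8,0,0,0,-1],
    [-8.0,0,-11.5,0,0,0,-1],
    [-8.6,0,-12.3,0,0,0,-1],
    [-8.6,0,-12.3,0,0,0,-1],
  ],
)

```text
t: 38.6
tool_pos: [0.4199, -0.295, 0.2012]
tool_rot: [0.908, 2.381, -0.291]
contact_force: [-0.1, -0.7, -0.0]
opening: 0.0852
```

```bash
python3 snap.py s side top wrist; cat > fin.py <<'E'
from geo import *
a=load('a_top');s=load('s_top')
def big(m,X):
    k,l,st,_=cv2.connectedComponentsWithStats(m);k=1+np.argmax(st[1:,4]);return X[l==k][:,:2].astype(np.float32)
def grid(d,z):
    v,u=np.indices((480,640));return onplane(d,np.stack([u.ravel(),v.ravel()],1),z).reshape(480,640,3)
hs=cv2.cvtColor(s['pixels'],cv2.COLOR_BGR2HSV)
m=cv2.inRange(hs,(0,0,120),(180,60,255));X=grid(s,.0055);m[np.hypot(X[...,0]-.498,X[...,1]+.367)>.1]=0
r=cv2.minAreaRect(big(m,X));print('blade',r,cv2.boxPoints(r).round(3).tolist())
m=cv2.inRange(hs,(105,120,40),(130,255,255));X=grid(s,.04);m[np.hypot(X[...,0]-.678,X[...,1]+.0785)>.095]=0
W=X[m>0][:,:2].astype(np.float32);print('cover',cv2.minAreaRect(W))
# depth of blue
P=cloud(s);print('blue z',np.percentile(P[m>0][:,2],[10,50,90]))
# changes
for n in('top','side'):
    A=load('a_'+n)['pixels'].astype(int);S=load('s_'+n)['pixels'].astype(int);D=(np.abs(cv2.GaussianBlur(A.astype(np.float32),(3,3),0)-cv2.GaussianBlur(S.astype(np.float32),(3,3),0)).max(2)>45).astype(np.uint8)
    k,l,st,c=cv2.connectedComponentsWithStats(D);print(n,[(st[i].tolist()) for i in range(1,k) if st[i,4]>25])
E
python3 fin.py
```

```text
{'t': 38.75, 'q': [-0.7697, -0.6024, 2.3014, 0.031, 0.8315, -1.6251], 'dq': [0.0009, 0.0095, 0.0102, -0.0011, -0.0008, 0.0006], 'effort': [0.0016, -14.2375, -39.3551, 0.0728, -1.8611, 0.0], 'tool_pos': [0.4187, -0.2938, 0.1966], 'tool_rot': [0.911, 2.3874, -0.2881], 'contact_force': [-0.4988, -0.1726, -0.0364], 'wrist_torque': [0.1739, 0.2519, -0.0145], 'opening': 0.0853}
blade ((0.4923722743988037, -0.36015766859054565), (0.06524018198251724, 0.10765466094017029), 47.61924743652344) [[0.4309999942779541, -0.3479999899864197], [0.5099999904632568, -0.42100000381469727], [0.5540000200271606, -0.3720000088214874], [0.4749999940395355, -0.30000001192092896]]
cover ((0.6778491139411926, -0.0774005651473999), (0.09896397590637207, 0.12804344296455383), 1.1894865036010742)
blue z [0.03393022 0.03887922 0.04423274]
top [[351, 147, 15, 37, 486], [367, 147, 15, 37, 520], [384, 149, 4, 33, 85], [341, 167, 8, 16, 113], [166, 182, 54, 48, 1818], [217, 184, 16, 30, 137], [471, 233, 11, 9, 50], [355, 234, 186, 128, 8979], [166, 269, 182, 72, 5862], [0, 278, 188, 153, 11140], [219, 333, 160, 111, 7136], [394, 341, 36, 30, 625], [283, 359, 240, 121, 9078], [308, 380, 48, 28, 537], [356, 393, 10, 8, 34], [409, 395, 38, 38, 432], [325, 401, 21, 6, 34], [104, 414, 123, 66, 3863], [212, 421, 62, 59, 660], [331, 430, 28, 31, 145], [250, 432, 27, 24, 270], [350, 446, 20, 22, 40], [201, 452, 23, 21, 143], [280, 459, 15, 15, 31], [188, 462, 8, 8, 37], [95, 467, 8, 13, 66], [114, 471, 14, 5, 49]]
side [[513, 9, 127, 156, 8329], [587, 84, 29, 17, 324], [342, 97, 225, 152, 13495], [518, 101, 92, 130, 3869], [562, 112, 11, 17, 56], [580, 151, 60, 112, 2806], [590, 167, 19, 9, 80], [417, 172, 28, 21, 274], [345, 193, 54, 29, 778], [568, 214, 18, 19, 70], [518, 219, 87, 82, 3329], [341, 225, 124, 195, 10641], [418, 225, 37, 46, 1078], [255, 234, 20, 5, 76], [462, 248, 19, 45, 270], [257, 255, 16, 3, 37], [233, 339, 50, 51, 2075]]
```

```bash
python3 -c "
from station import ctrl
print(ctrl.finish_job())"
```

```text
the job is handed in; nothing more can be done
None
```

The blue cover is on the free strips under the right half of the shelf, and the spatula is back on its mat. I handed the job in at about 38.8 s; no verdict was reported.

I gripped the smaller spatula's handle with the tool tilted 35°. I slid the blade under the cover and lifted it clear. I then carried it low and level in front of the shelf and set it down at 10 mm/s. The blade was lowered free and withdrawn before the spatula went back.

What the last checks showed:
- **Cover:** the top camera puts its centre about 1 mm from the strips' centre. Its yaw is about 1° off, and its top is at 0.039 m against 0.040 m expected.
- **Spatula:** the blade lies flat, 1–2 mm from where it started. The gripper is open and about 15 cm above the handle, touching nothing.
- **Everything else:** comparing before and after pictures, I found no change at the orange cover or at the bystanders that were in clear view. One lever lay under the arm and its shadow, so the picture comparison cannot confirm it. The tool passed above the levers, the blade never lower than about 22 mm.

Two checks were less than complete. My last look through the wrist camera gave no usable measure of the cover, because the gripper hid most of it. The limit on viewed pictures also ran out just after placing, so the final checks were numeric only.

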